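Load, log and start a bead drying run

TASK

Start a drying run: stand each bead tray that is waiting on the table squarely inside the bay of its own colour on the drying table, label end towards the controls. When all are in, take the scanner and log the trays in the order blue, yellow, green (leaving out any that is not there), each time aiming squarely at the middle of the label from about 10 cm and holding still for a good second, then stand the scanner back in its holster. Last of all, with every tray logged, slide the air damper fully open to its stop and only then turn the start dial until it clicks over to on; keep the trays level and leave everything else on the table alone.

Things in the scene. Friction and masses are not known exactly. Their poses are not given: they have to be found in the camera images.
- damper (a joint): Air damper of the drying table, m: 0 = shut (right-hand end of its track), 0.08 = fully open at its end stop. It slides along the table's own +y (to the left, seen from the robot) with about 2.5 N friction and stays where left; it starts shut or nearly so.
- damper_grip (a point): Middle of the damper's grip, a black upright block 26 (x) x 18 (y) x 30 mm on a steel plate 34 x 46 mm; the point lies 10 mm below its top and 27 mm above the dryer's top surface. Axes as dryer. It stands in the left half of the control strip along the dryer's near edge; nothing else stands on that half.
- dial (a joint): Start dial of the dryer, rad, turning clockwise seen from above: 0 = off (pointer at the red dot), 1.0 = on (green dot). An over-centre snap action holds it at either stop: it resists with 0.11 N m at off, fading to nothing at 0.5 rad, then snaps on by itself to the stop at 1.0. Let go short of 0.5 it springs back to off.
- dial_grip (a point): On the dial's axis, 24.5 mm above the dryer's top, at the height to grip. Black skirt, radius 30 mm, 9 mm high, with a bar 54 mm long, 16 mm thick, up to 36 mm above the dryer's top. The point's x lies along the bar towards the white pointer and turns with it. At off it points 0.5 rad left (counter-clockwise) of the dryer's x, at on 0.5 rad right. In the right half of the control strip.
- dryer: Warm-air drying table, fixed: a grey box 340 (x) x 360 (y) x 60 mm high with a flat steel top; origin at the centre of its underside, x pointing away from the robot, z up. The far 240 mm of its top is the perforated deck with three bays; the near 100 mm is the control strip with the damper and the dial. A blower box 40 x 110 x 58 mm sits on its far side.
- bay_blue (a point): Centre of the blue bay, on the deck's surface (60 mm above the worktop); the left one seen from the robot, 105 mm from the next. Marked by a blue painted outline 188 (x) x 98 (y) mm outside, 6 mm lines, no raised edges. Axes as dryer.
- tray_blue: Loose blue bead tray, 160 (x) x 70 (y) mm, walls 30 mm high, 0.25 to 0.5 kg, may be absent; origin at the centre of its underside. Wooden carrying grip, a bar 64 (x) x 14 (y) mm above the origin, 39 to 69 mm up; fixed beads below it, tops 29 mm up. The front end (-x) is a sloping label holder. Starts on the worktop to the right, front towards the robot within 15 degrees.
- label_blue (a point): Centre of the blue tray's code label, white, 38 x 56 mm, with a square black code 30 mm wide; 57 mm towards -x from the tray's origin and 22.5 mm above its underside. The label slopes 25 degrees, facing up and to the tray's front: the point's z axis is its outward normal, y as the tray's y. The code reads at any turn about the normal.
- bay_yellow (a point): Centre of the yellow bay, on the deck's surface (60 mm above the worktop); the middle one, 105 mm from the next. Marked by a yellow painted outline 188 (x) x 98 (y) mm outside, 6 mm lines, no raised edges. Axes as dryer.
- tray_yellow: Loose yellow bead tray, 160 (x) x 70 (y) mm, walls 30 mm high, 0.25 to 0.5 kg, may be absent; origin at the centre of its underside. Wooden carrying grip, a bar 64 (x) x 14 (y) mm above the origin, 39 to 69 mm up; fixed beads below it, tops 29 mm up. The front end (-x) is a sloping label holder. Starts on the worktop to the right, front towards the robot within 15 degrees.
- label_yellow (a point): Centre of the yellow tray's code label, white, 38 x 56 mm, with a square black code 30 mm wide; 57 mm towards -x from the tray's origin and 22.5 mm above its underside. The label slopes 25 degrees, facing up and to the tray's front: the point's z axis is its outward normal, y as the tray's y. The code reads at any turn about the normal.
- bay_green (a point): Centre of the green bay, on the deck's surface (60 mm above the worktop); the right one, 105 mm from the next. Marked by a green painted outline 188 (x) x 98 (y) mm outside, 6 mm lines, no raised edges. Axes as dryer.
- tray_green: Loose green bead tray, 160 (x) x 70 (y) mm, walls 30 mm high, 0.25 to 0.5 kg, may be absent; origin at the centre of its underside. Wooden carrying grip, a bar 64 (x) x 14 (y) mm above the origin, 39 to 69 mm up; fixed beads below it, tops 29 mm up. The front end (-x) is a sloping label holder. Starts on the worktop to the right, front towards the robot within 15 degrees.
- label_green (a point): Centre of the green tray's code label, white, 38 x 56 mm, with a square black code 30 mm wide; 57 mm towards -x from the tray's origin and 22.5 mm above its underside. The label slopes 25 degrees, facing up and to the tray's front: the point's z axis is its outward normal, y as the tray's y. The code reads at any turn about the normal.
- scanner: Loose pistol-grip scanner, 0.2 kg, always on. Origin at the centre of its window, the flat nose; it looks along its -z. Head 95 mm along +z: lowest 18 mm a bumper 64 (x) x 48 (y) mm, the rest 60 x 44 mm, flat sides. Handle, 30 mm wide, leaves the head 45 to 80 mm up and runs out to x = 128 mm, rising to 105 mm. Starts upright, nose down in the holster, handle away from the robot.
- scanner_grip (a point): Where to grip the scanner, across its y width of 44 mm: on its mid-plane 75 mm above the nose and 12 mm from the head's axis towards the handle (x), near its balance point. Axes as the scanner.
- holster: Desk holster, fixed: base plate 110 (x) x 96 (y) x 8 mm, on it a black open cup, inside 74 (x) x 58 (y) mm, walls up to 54 mm above the worktop (32 mm on the +x side, where the handle goes out). Origin at the centre of its underside. The nose stands on the base plate (8 mm up), scanner axes along the holster's, 5 mm of play all round.
- water: Bystander, loose, to be left alone: clear water bottle with blue cap, 68 mm wide, 215 mm tall; origin at its underside.
- mug: Bystander, loose, to be left alone: brown mug, 80 mm wide, 95 mm tall; origin at its underside.
- glaze_jar: Bystander, loose, to be left alone: small glass jar, 44 mm wide, 55 mm tall; origin at its underside.
- mould: Bystander, loose, to be left alone: plaster bead mould, 90 x 100 x 26 mm; origin at its underside.
- jar_lid: Bystander, loose, to be left alone: black jar lid, 42 mm wide, 12 mm high; origin at its underside.
- phone: Bystander, loose, to be left alone: black phone lying flat, 75 x 155 x 9 mm; origin at its underside.
Mind the look-alikes: they are no part of the job. Leave any red look-alike of the scanner alone.

How it is judged:
By the outcome, as a careful person would: the job done as asked, in the order asked, and still so for the second after the job is handed in, with the robot touching nothing.
Of tray_blue, tray_yellow, tray_green only 2 to 3 are there at a start; the rules pass over those that are not, and their reading is None.
At some moment in a run one of tray_blue, tray_yellow, tray_green may be knocked a few centimetres aside while the robot is not near it.
It also fails if it takes over 210 s, if anything falls off the work surface, if the arm or the gripper's body presses on something with over 40 N, if the wrist force passes 120 N, or if a joint passes its speed limit or range.

ROBOT

A 6-joint arm with a two-finger parallel gripper is mounted at the origin on the work surface. World frame = base frame: x ahead of the robot, y to its left, z up, the work surface at z = 0. Lengths are in m, angles in rad, forces in N, time in s.
With the tool pointing down it reaches from about 0.325 to 0.775 m from the base axis. Payload 9.3 kg.
Tool frame: the origin (TCP) lies between the finger pads; the fingertips stand env.tip_reach ahead of it and the grasp point (between the pads) lies 8 mm behind it (env.tip_reach is the distance from the TCP to the fingertips, in m); y points along the fingers, x is the direction in which the jaws open and shut, and the axes are right-handed (so a half turn about y gives the same grasp; the last joint's range is limited). The gripper opens to 85 mm and grips with 20 to 120 N. Pads are 22 mm wide; open, the fingers measure 114 mm over their backs; the gripper's body (76 mm by 85 mm) begins 54 mm behind the grasp point. The pads swing forward as they close: fully open they stand 13 mm farther back than shut.
Start: joints at [1.067, 0.259, 0.021, 1.334, 0, 1.418], TCP at [0.189, 0.517, 0.242] pointing down, gripper open.
Joint ranges: [-3.04, 3.04], [-0.91, 1.82], [-1.04, 1.36], [-1.92, 1.95], [-1.52, 1.45], [-3.14, 3.14]. Speed limits (rad/s): [2.22, 2.22, 2.79, 3.14, 3.14, 3.14].

INTERFACE

Orientations are given as a rotation vector (axis times angle).
In Python, from bench import env gives the robot as it stands. The module is installed in compiled form; this text tells all that it offers.
- The arm moves only by the tool send_rows, never from a script. Its argument "commands" is a list of rows, each an object of numbers: "x", "y", "z": the shift along the tool's x, y, z in mm; "ax", "ay", "az": the turn, a rotation vector about the tool's x, y, z in degrees; "hand": the opening, from 0 (shut) to 1 (fully open). In form: [{"x": .., "y": .., "z": .., "ax": .., "ay": .., "az": .., "hand": ..}, ...]. A call has 1 to 5 rows; each row shifts and turns the commanded pose from where the row before left it, along the tool's axes as they then stand; what a row does not reach is not made up. A row lasts 1/12 s, in which the tool goes at most 41.7 mm and 7.16 degrees, less where a joint would pass 70% of its speed; a pose out of reach is approached as far as the arm can. A call is refused whole if a number of a shift passes 41.7 or a number of a turn 7.16, either way. A call with a gripper value outside its range is refused whole. The fingers move at their own pace and stop on an object; "newtons" is the grip in N (left out, the last holds). Time passes only in rows, so rows that do not move let the fingers close. It gives the time, the measured TCP pose, the force and the opening at its end, in the units of the state.
- env.read_state(): the state, without advancing time (a new reading comes with each control period).
- env.camera(name): name is "scene" or "side" or "wrist"; returns the picture (480x640x3 uint8, red, green, blue); there is no depth.
- env.camera_params(name): a dict with "K" (3x3 intrinsics, pixels), "rvec" (rotation vector, rad) and "tvec" (3), from world to camera coordinates, as OpenCV has them. Camera axes: x right, y down, z forward; pixel columns grow to the right and rows downward; lengths in m; the calibration is good to about 2 mm. A picture is of the moment at which its call begins: read the wrist's pose just before it. camera_params takes no time and is no camera call; for the wrist camera it gives the pose at the moment of the call.
- env.close_job(): hands the job in, once; it reports no verdict.
The state is a dict: "clock": time; "qpos": joint angles; "qvel": joint speeds; "tau": joint torques, N m; "eef_pos": TCP position; "ee_rot": TCP orientation; "contact_force": force on the tool from outside, world axes, zero at the start; "torque": the same for the moment, N m; "finger_gap": finger opening in m.
Only numpy, scipy, OpenCV 4.12 (cv2) and the standard library are available. Lean on these libraries where they do the work, as an engineer would, in place of code of your own. Each camera call takes 0.05 s, during which the arm holds its last target.

## Working session

There is one attempt and no reset: what is moved stays moved. The work goes in short steps, Python scripts to look and compute and a tool call to move; the robot and the scene stay as the last step left them, time stands still between calls to the robot, and variables do not carry over. Pictures are saved under pics/ and viewed, and the job is handed in when it is done.

Besides the shell and the picture viewer there is one more tool, called in YAML: its name, and indented under it one key for each argument. send_rows: Moves the arm, as the interface text tells. Its arguments: {"type":"object","properties":{"commands":{"type":"array","items":{"type":"object","properties":{"x":{"type":"number"},"y":{"type":"number"},"z":{"type":"number"},"ax":{"type":"number"},"ay":{"type":"number"},"az":{"type":"number"},"hand":{"type":"number"}}}},"newtons":{"type":"number"}},"required":["commands"]}

```bash
mkdir -p pics
python3 - <<'E'
from bench import env
import cv2
s=env.read_state()
for k,v in s.items(): print(k,v)
print(env.tip_reach)
for n in ("scene","side","wrist"):
    p=env.camera_params(n); print(n,p)
    cv2.imwrite(f"pics/{n}0.png",env.camera(n)[:,:,::-1])
E
```

```text
clock 0.0
qpos [ 1.06739020e+00  2.59202455e-01  2.07512263e-02  1.33369581e+00
 -1.36475108e-05  1.41822784e+00]
qvel [ 0.0007858  -0.00075096  0.00175881 -0.00129122 -0.00031933 -0.00130539]
tau [-1.27833115e-03 -5.55642414e+01  3.44526350e+01  1.38042297e-02
 -3.21496464e-04 -2.37055167e-05]
eef_pos [0.1888873  0.51626195 0.24165643]
ee_rot [-1.35561941 -0.94607783  0.9480714 ]
contact_force [ 1.25117319  0.30628137 -0.24985412]
torque [-0.00099881  0.00806871  0.0161744 ]
finger_gap 0.08543499538076359
0.011
scene {'K': array([[610.4111108 ,   0.        , 318.77802722],
       [  0.        , 610.4111108 , 239.94165861],
       [  0.        ,   0.        ,   1.        ]]), 'rvec': array([ 1.83447147,  1.77050312, -0.68651946]), 'tvec': array([ 0.08750966, -0.34344353,  1.82507784])}
side {'K': array([[597.65384297,   0.        , 320.56098112],
       [  0.        , 597.65384297, 234.12577982],
       [  0.        ,   0.        ,   1.        ]]), 'rvec': array([ 2.21924713, -0.12223109,  0.05395259]), 'tvec': array([-0.53361286,  0.06449324,  1.77530261])}
wrist {'K': array([[422.6667322 ,   0.        , 320.86117417],
       [  0.        , 422.6667322 , 232.87421488],
       [  0.        ,   0.        ,   1.        ]]), 'rvec': array([-2.36035803, -1.64814667, -0.25291458]), 'tvec': array([-0.54953143, -0.03793582,  0.38061549])}
```

View pics/scene0.png

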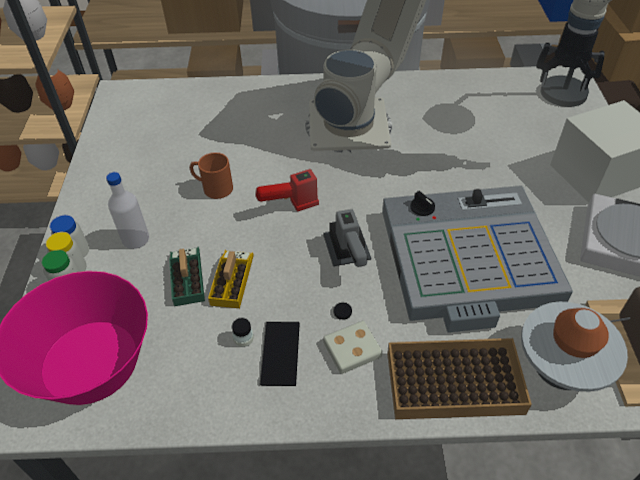

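View pics/side0.png

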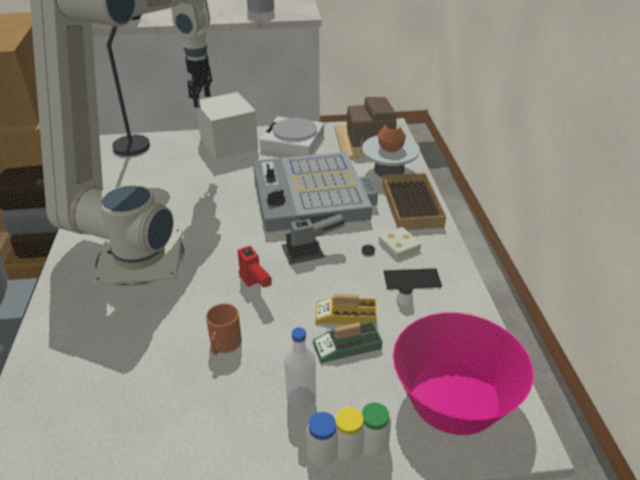

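View pics/wrist0.png

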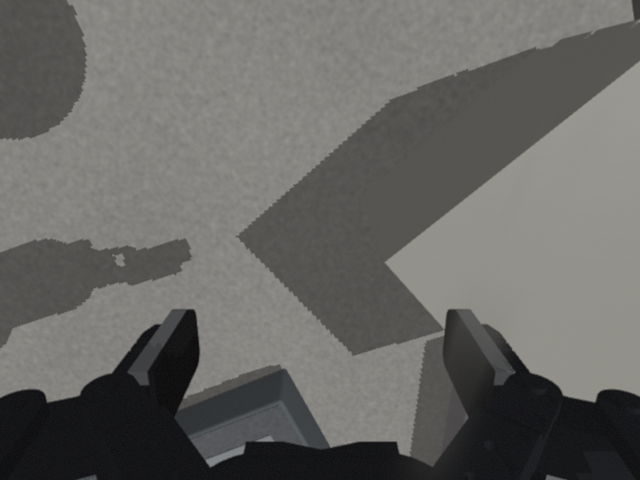

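```bash
cat > h.py <<'E'
import numpy as np, cv2
from bench import env
from scipy.spatial.transform import Rotation as R
def cam(n):
    p=env.camera_params(n); return p["K"],np.asarray(p["rvec"]),np.asarray(p["tvec"])
def proj(P,c):
    K,r,t=c; return cv2.projectPoints(np.asarray(P,float).reshape(-1,1,3),r,t,K,None)[0].reshape(-1,2)
def toplane(uv,z,c):
    K,r,t=c; Rm=cv2.Rodrigues(r)[0]; C=-Rm.T@t
    uv=np.asarray(uv,float).reshape(-1,2)
    d=(Rm.T@np.linalg.inv(K)@np.c_[uv,np.ones(len(uv))].T).T
    s=(z-C[2])/d[:,2]; return C+s[:,None]*d
def crop(img,x0,y0,w,h,name,k):
    cv2.imwrite(name,cv2.resize(img[y0:y0+h,x0:x0+w,::-1],None,fx=k,fy=k,interpolation=cv2.INTER_CUBIC))
E
python3 - <<'E'
from h import *
a=cv2.imread("pics/scene0.png")[:,:,::-1]; b=cv2.imread("pics/side0.png")[:,:,::-1]
crop(a,370,170,210,160,"pics/s_dry.png",3.8)
crop(a,150,170,230,140,"pics/s_tr.png",3.4)
crop(b,240,140,150,130,"pics/d_dry.png",4.6)
E
```

```text
(no output)
```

View pics/s_dry.png

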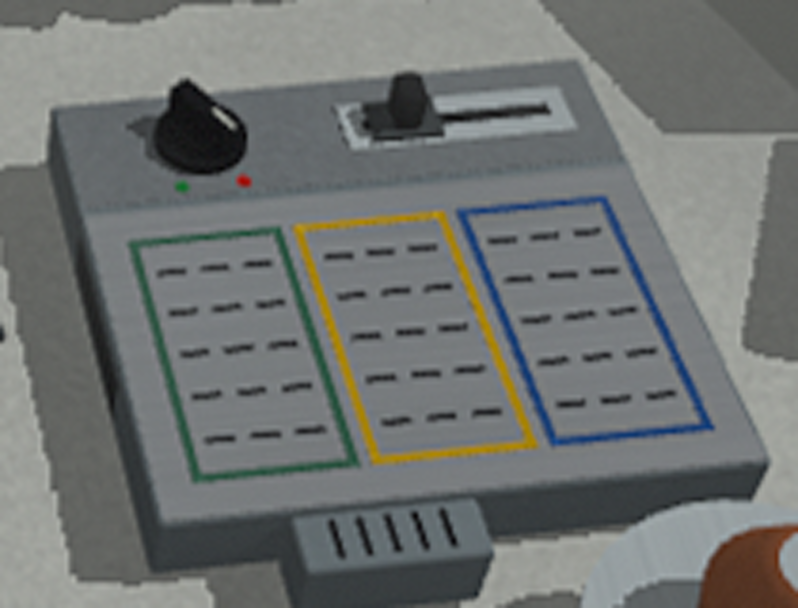

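View pics/s_tr.png

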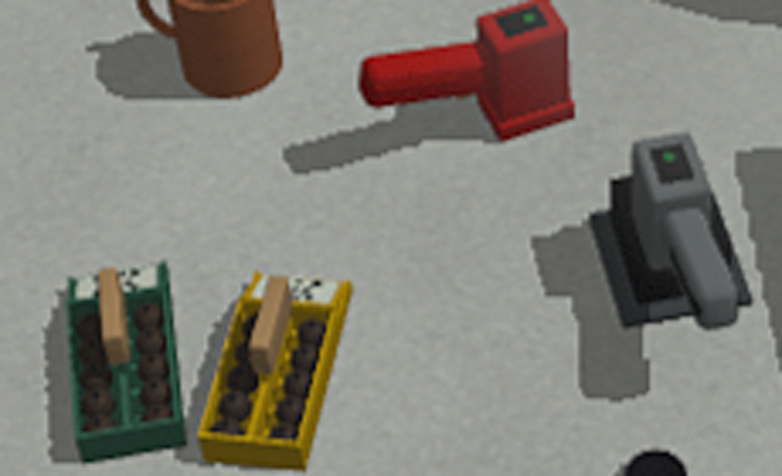

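View pics/d_dry.png

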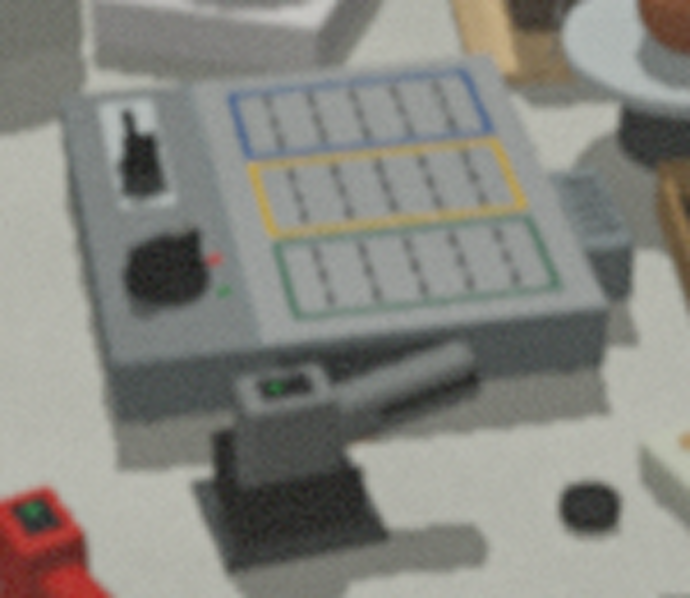

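```bash
cat >> h.py <<'E'
HSV={"blue":((105,90,50),(125,255,255)),"yellow":((18,120,80),(32,255,255)),"green":((65,60,30),(92,255,255))}
def mask(img,col):
    hsv=cv2.cvtColor(np.ascontiguousarray(img),cv2.COLOR_RGB2HSV); return cv2.inRange(hsv,*HSV[col])
def rect(img,col,c,z,roi):
    m=mask(img,col); mm=np.zeros_like(m); x0,y0,x1,y1=roi; mm[y0:y1,x0:x1]=m[y0:y1,x0:x1]
    v,u=np.nonzero(mm)
    P=toplane(np.c_[u,v],z,c)[:,:2]
    (cx,cy),(w,h),a=cv2.minAreaRect((P*1000).astype(np.float32))
    if w<h: w,h=h,w; a+=90
    a=(a+90)%180-90
    return len(u),np.round([cx,cy,w,h,a],1)
E
python3 - <<'E'
from h import *
a=cv2.imread("pics/scene0.png")[:,:,::-1]; b=cv2.imread("pics/side0.png")[:,:,::-1]
for col in HSV:
    print(col,rect(a,col,cam("scene"),.06,(400,215,562,300)),rect(b,col,cam("side"),.06,(283,150,365,215)))
for col in ("yellow","green"):
    print(col,rect(a,col,cam("scene"),.03,(150,240,260,320)),rect(b,col,cam("side"),.03,(300,290,390,370)))
# scanner top: head top back ~ z 8+95
A=lambda x,y:(150+x/3.4,170+y/3.4)
print("scanner head top", toplane([A(634,142),A(690,135),A(706,188),A(648,195)],.103,cam("scene")).round(3))
print("holster base", toplane([A(627,325),A(750,300),A(592,215)],.0,cam("scene")).round(3))
B=lambda x,y:(240+x/4.6,140+y/4.6)
print("holster base", toplane([B(232,570),B(387,537),B(193,485)],.0,cam("side")).round(3))
print("scanner head top", toplane([B(238,380),B(318,362),B(330,392),B(248,410)],.103,cam("side")).round(3))
D=lambda x,y:(370+x/3.8,170+y/3.8)
print("damper top", toplane([D(408,80)],.097,cam("scene")).round(3))
print("dial c",toplane([D(200,140)],.07,cam("scene")).round(3), "pointer ends",toplane([D(180,88),D(238,125)],.096,cam("scene")).round(3))
E
```

```text
blue (413, array([566. , 366.3, 187.7,  97.4,   4.6])) (1, array([472.5, 399.1,   0. ,   0. ,   0. ]))
yellow (430, array([574.6, 261.4, 187.8,  97.4,   4.7])) (24, array([574.9, 261.8, 184.6,  87.8,   4.9]))
green (407, array([559.5, 154.3, 235.1,  96.7,   4.7])) (3, array([451.7, 141.5,   6.3,   2.8,  56.2]))
yellow (900, array([ 587.6, -308.9,  162.2,   77.3,   -9. ])) (883, array([ 567.3, -325.4,  154. ,   90.9,   -8.4]))
green (796, array([ 576.3, -413.4,  162.6,   72.2,   10.2])) (371, array([ 555.9, -430.3,  163.2,   86.1,   10.2]))
scanner head top [[ 0.458 -0.057  0.103]
 [ 0.453 -0.018  0.103]
 [ 0.503 -0.01   0.103]
 [ 0.508 -0.05   0.103]]
holster base [[ 0.538 -0.066  0.   ]
 [ 0.518  0.023  0.   ]
 [ 0.432 -0.087  0.   ]]
holster base [[ 0.439 -0.087  0.   ]
 [ 0.54  -0.066  0.   ]
 [ 0.419  0.002  0.   ]]
scanner head top [[ 0.451 -0.025  0.103]
 [ 0.502 -0.012  0.103]
 [ 0.507 -0.044  0.103]
 [ 0.455 -0.057  0.103]]
damper top [[0.397 0.29  0.097]]
dial c [[0.419 0.156 0.07 ]] pointer ends [[0.397 0.144 0.096]
 [0.432 0.176 0.096]]
```

```bash
cat >> h.py <<'E'
def pose():
    s=env.read_state(); return np.array(s["eef_pos"]),R.from_rotvec(s["ee_rot"])
def down(xdeg):
    "tool y down, tool x horizontal at azimuth xdeg"
    a=np.radians(xdeg); x=np.array([np.cos(a),np.sin(a),0]); y=np.array([0,0,-1.]); return R.from_matrix(np.c_[x,y,np.cross(x,y)])
def plan(p,Rt,n=None,p0=None,R0=None,v=38.,w=6.8):
    if p0 is None: p0,R0=pose()
    rel=R0.inv()*Rt; rv=rel.as_rotvec(); d=R0.inv().apply(np.asarray(p)-p0)*1000
    if n is None: n=int(max(1,np.ceil(np.linalg.norm(d)/v),np.ceil(np.degrees(np.linalg.norm(rv))/w)))
    S=sum(R.from_rotvec(rv*k/n).as_matrix() for k in range(n))
    t=np.linalg.solve(S,d); r=np.degrees(rv)/n
    print(n,"rows: x %.1f y %.1f z %.1f  ax %.2f ay %.2f az %.2f"%(*t,*r), " |d|=%.1f"%np.linalg.norm(t))
def show():
    s=env.read_state(); p,q=pose(); M=q.as_matrix()
    print("t %.2f p"%s["clock"],(p*1000).round(1),"xaz %.2f tilt %.2f"%(np.degrees(np.arctan2(M[1,0],M[0,0])),np.degrees(np.arccos(-M[2,1]))),"gap %.1f"%(s["finger_gap"]*1000),"F",np.round(s["contact_force"],1),"T",np.round(s["torque"],2),"q",np.round(s["qpos"],2))
E
python3 - <<'E'
from h import *
show(); p,q=pose(); print(q.as_matrix().round(3))
K,r,t=cam("wrist"); Rc=cv2.Rodrigues(r)[0]; C=-Rc.T@t
print("cam in tool",q.inv().apply(C-p).round(4)); print("cam axes in tool",(q.as_matrix().T@Rc.T).round(3))
E
```

```text
t 0.15 p [188.9 516.3 241.8] xaz 69.90 tilt 0.06 gap 85.0 F [-1.  -0.2 -0.5] T [0.02 0.06 0.05] q [1.07 0.26 0.02 1.33 0.   1.42]
[[ 0.344 -0.001 -0.939]
 [ 0.939 -0.001  0.344]
 [-0.001 -1.     0.   ]]
cam in tool [ 0.0002 -0.1319  0.078 ]
cam axes in tool [[ 1.    -0.001 -0.   ]
 [ 0.    -0.302  0.953]
 [-0.001 -0.953 -0.302]]
```

Run:
```python
from h import *
plan([.45,.25,.38],down(94.7))
```

```text
11 rows: x -20.4 y -12.6 z -27.4  ax -0.00 ay -2.25 az -0.01  |d|=36.4
```

send_rows:
  commands:
    - {"x": -20.4, "y": -12.6, "z": -27.4, "ay": -2.25}
    - {"x": -20.4, "y": -12.6, "z": -27.4, "ay": -2.25}
    - {"x": -20.4, "y": -12.6, "z": -27.4, "ay": -2.25}
    - {"x": -20.4, "y": -12.6, "z": -27.4, "ay": -2.25}
    - {"x": -20.4, "y": -12.6, "z": -27.4, "ay": -2.25}

```text
invalid input at $.commands[0]: expected keys x, y, z, ax, ay, az, hand
```

send_rows:
  commands:
    - {"x": -20.4, "y": -12.6, "z": -27.4, "ay": -2.25}
    - {"x": -20.4, "y": -12.6, "z": -27.4, "ay": -2.25}
    - {"x": -20.4, "y": -12.6, "z": -27.4, "ay": -2.25}
    - {"x": -20.4, "y": -12.6, "z": -27.4, "ay": -2.25}
    - {"x": -20.4, "y": -12.6, "z": -27.4, "ay": -2.25}

```text
invalid input at $.commands[0]: expected keys x, y, z, ax, ay, az, hand
```

send_rows:
  commands:
    - {"x": -20.4, "y": -12.6, "z": -27.4, "ay": -2.25}
    - {}
    - {}

```text
invalid input at $.commands[0]: expected keys x, y, z, ax, ay, az, hand
```

Run:
```python
from h import *
show(); c=cam("wrist"); im=env.camera("wrist"); cv2.imwrite("pics/w1.png",im[:,:,::-1]); np.save("w1.npy",np.r_[c[0].ravel(),c[1],c[2]])
```

```text
t 0.15 p [188.9 516.3 241.8] xaz 69.90 tilt 0.06 gap 85.0 F [-1.  -0.2 -0.5] T [0.02 0.06 0.05] q [1.07 0.26 0.02 1.33 0.   1.42]
```

View pics/w1.png

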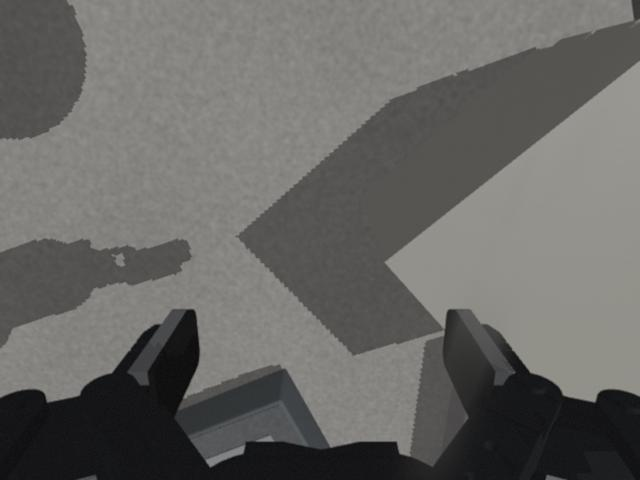

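All seven keys are needed; I'll resend.

send_rows:
  commands:
    - {"x": -20.4, "y": -12.6, "z": -27.4, "ax": 0, "ay": -2.25, "az": 0, "hand": 1}
    - {"x": -20.4, "y": -12.6, "z": -27.4, "ax": 0, "ay": -2.25, "az": 0, "hand": 1}
    - {"x": -20.4, "y": -12.6, "z": -27.4, "ax": 0, "ay": -2.25, "az": 0, "hand": 1}
    - {"x": -20.4, "y": -12.6, "z": -27.4, "ax": 0, "ay": -2.25, "az": 0, "hand": 1}
    - {"x": -20.4, "y": -12.6, "z": -27.4, "ax": 0, "ay": -2.25, "az": 0, "hand": 1}

```text
clock: 0.62
eef_pos: [0.2937, 0.3802, 0.3059]
ee_rot: [-1.277, -1.097, 1.097]
contact_force: [0.3, 1.4, 0.8]
finger_gap: 0.0853
```

send_rows:
  commands:
    - {"x": -20.4, "y": -12.6, "z": -27.4, "ax": 0, "ay": -2.25, "az": 0, "hand": 1}
    - {"x": -20.4, "y": -12.6, "z": -27.4, "ax": 0, "ay": -2.25, "az": 0, "hand": 1}
    - {"x": -20.4, "y": -12.6, "z": -27.4, "ax": 0, "ay": -2.25, "az": 0, "hand": 1}
    - {"x": -20.4, "y": -12.6, "z": -27.4, "ax": 0, "ay": -2.25, "az": 0, "hand": 1}
    - {"x": -20.4, "y": -12.6, "z": -27.4, "ax": 0, "ay": -2.25, "az": 0, "hand": 1}

```text
clock: 1.03
eef_pos: [0.4228, 0.2682, 0.3691]
ee_rot: [-1.188, -1.242, 1.241]
contact_force: [0.9, 0.5, -0.6]
finger_gap: 0.0853
```

send_rows:
  commands:
    - {"x": -20.4, "y": -12.6, "z": -27.4, "ax": 0, "ay": -2.25, "az": 0, "hand": 1}
    - {"x": 0, "y": 0, "z": 0, "ax": 0, "ay": 0, "az": 0, "hand": 1}
    - {"x": 0, "y": 0, "z": 0, "ax": 0, "ay": 0, "az": 0, "hand": 1}

```text
clock: 1.28
eef_pos: [0.4517, 0.2494, 0.3806]
ee_rot: [-1.171, -1.266, 1.267]
contact_force: [-0.1, 1.2, 0.3]
finger_gap: 0.0854
```

Run:
```python
from h import *
show(); c=cam("wrist"); im=env.camera("wrist"); cv2.imwrite("pics/w1.png",im[:,:,::-1]); np.save("w1.npy",np.r_[c[0].ravel(),c[1],c[2]])
```

```text
t 1.28 p [451.7 249.4 380.6] xaz 94.47 tilt 0.02 gap 85.4 F [-0.1  1.2  0.3] T [-0.   -0.05 -0.02] q [0.34 0.2  0.29 1.66 0.   0.26]
```

View pics/w1.png

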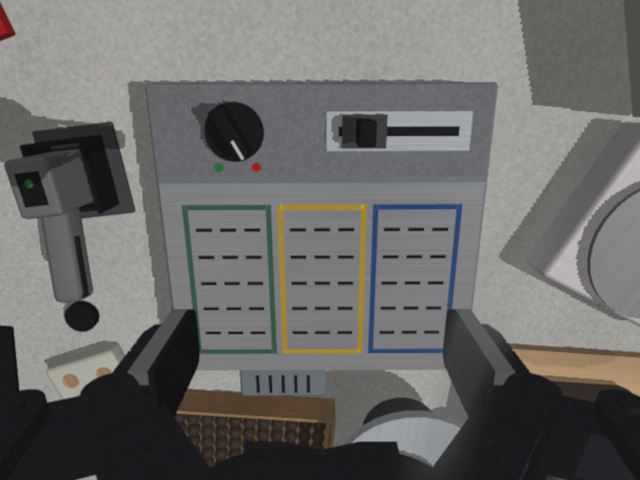

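Run:
```python
from h import *
a=cv2.imread("pics/w1.png")[:,:,::-1]; d=np.load("w1.npy"); c=(d[:9].reshape(3,3),d[9:12],d[12:])
for col in HSV: print(col,rect(a,col,c,.06,(170,190,475,365)))
crop(a,190,85,290,100,"pics/w1a.png",2.75); crop(a,0,110,150,200,"pics/w1b.png",3)
print(toplane([[234,131],[147,84],[495,84]],.06,c).round(4))
```

```text
blue (1779, array([568.8, 365.3, 187.3,  97.5,   4.6]))
yellow (2041, array([577.3, 260.4, 186.4,  97.6,   4.6]))
green (1725, array([585.4, 155.5, 186.4,  97.1,   4.6]))
[[0.4125 0.1558 0.06  ]
 [0.3729 0.0674 0.06  ]
 [0.3459 0.4179 0.06  ]]
```

View pics/w1a.png

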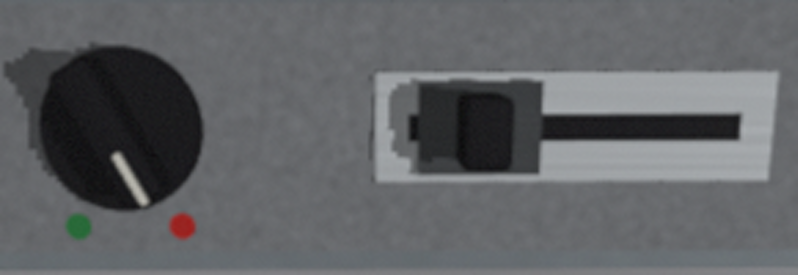

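View pics/w1b.png

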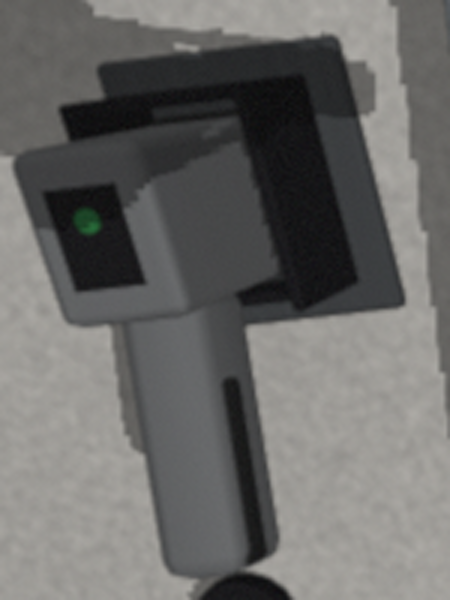

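Run:
```python
from h import *
plan([.52,-.36,.30],down(90),v=40)
```

```text
16 rows: x -38.3 y 5.0 z -2.7  ax -0.00 ay 0.28 az -0.00  |d|=38.7
```

send_rows:
  commands:
    - {"x": -38.3, "y": 5, "z": -2.7, "ax": 0, "ay": 0.28, "az": 0, "hand": 1}
    - {"x": -38.3, "y": 5, "z": -2.7, "ax": 0, "ay": 0.28, "az": 0, "hand": 1}
    - {"x": -38.3, "y": 5, "z": -2.7, "ax": 0, "ay": 0.28, "az": 0, "hand": 1}
    - {"x": -38.3, "y": 5, "z": -2.7, "ax": 0, "ay": 0.28, "az": 0, "hand": 1}
    - {"x": -38.3, "y": 5, "z": -2.7, "ax": 0, "ay": 0.28, "az": 0, "hand": 1}

```text
clock: 1.75
eef_pos: [0.4763, 0.0601, 0.3555]
ee_rot: [-1.181, -1.252, 1.252]
contact_force: [0.5, 0.0, 0.9]
finger_gap: 0.0851
```

send_rows:
  commands:
    - {"x": -38.3, "y": 5, "z": -2.7, "ax": 0, "ay": 0.28, "az": 0, "hand": 1}
    - {"x": -38.3, "y": 5, "z": -2.7, "ax": 0, "ay": 0.28, "az": 0, "hand": 1}
    - {"x": -38.3, "y": 5, "z": -2.7, "ax": 0, "ay": 0.28, "az": 0, "hand": 1}
    - {"x": -38.3, "y": 5, "z": -2.7, "ax": 0, "ay": 0.28, "az": 0, "hand": 1}
    - {"x": -38.3, "y": 5, "z": -2.7, "ax": 0, "ay": 0.28, "az": 0, "hand": 1}

```text
clock: 2.17
eef_pos: [0.4993, -0.1305, 0.3306]
ee_rot: [-1.193, -1.234, 1.234]
contact_force: [0.8, 1.7, -0.2]
finger_gap: 0.0855
```

send_rows:
  commands:
    - {"x": -38.3, "y": 5, "z": -2.7, "ax": 0, "ay": 0.28, "az": 0, "hand": 1}
    - {"x": -38.3, "y": 5, "z": -2.7, "ax": 0, "ay": 0.28, "az": 0, "hand": 1}
    - {"x": -38.3, "y": 5, "z": -2.7, "ax": 0, "ay": 0.28, "az": 0, "hand": 1}
    - {"x": -38.3, "y": 5, "z": -2.7, "ax": 0, "ay": 0.28, "az": 0, "hand": 1}
    - {"x": -38.3, "y": 5, "z": -2.7, "ax": 0, "ay": 0.28, "az": 0, "hand": 1}

```text
clock: 2.58
eef_pos: [0.5177, -0.3215, 0.3055]
ee_rot: [-1.204, -1.216, 1.216]
contact_force: [1.9, -0.9, -0.1]
finger_gap: 0.0855
```

send_rows:
  commands:
    - {"x": -38.3, "y": 5, "z": -2.7, "ax": 0, "ay": 0.28, "az": 0, "hand": 1}
    - {"x": 0, "y": 0, "z": 0, "ax": 0, "ay": 0, "az": 0, "hand": 1}
    - {"x": 0, "y": 0, "z": 0, "ax": 0, "ay": 0, "az": 0, "hand": 1}

```text
clock: 2.83
eef_pos: [0.5206, -0.36, 0.2991]
ee_rot: [-1.205, -1.21, 1.21]
contact_force: [0.8, -0.7, 0.4]
finger_gap: 0.0852
```

```bash
cat >> h.py <<'E'
def snap(name):
    c=cam("wrist"); im=env.camera("wrist"); cv2.imwrite(f"pics/{name}.png",im[:,:,::-1]); np.save(f"{name}.npy",np.r_[c[0].ravel(),c[1],c[2]]); return im,c
def load(name):
    d=np.load(f"{name}.npy"); return cv2.imread(f"pics/{name}.png")[:,:,::-1],(d[:9].reshape(3,3),d[9:12],d[12:])
E
python3 - <<'E'
from h import *
show(); snap("w2")
E
```

```text
t 2.83 p [ 520.6 -360.   299.1] xaz 90.09 tilt 0.17 gap 85.2 F [ 0.8 -0.7  0.4] T [0.05 0.02 0.04] q [-0.74  0.4   0.38  1.55  0.   -0.74]
```

View pics/w2.png

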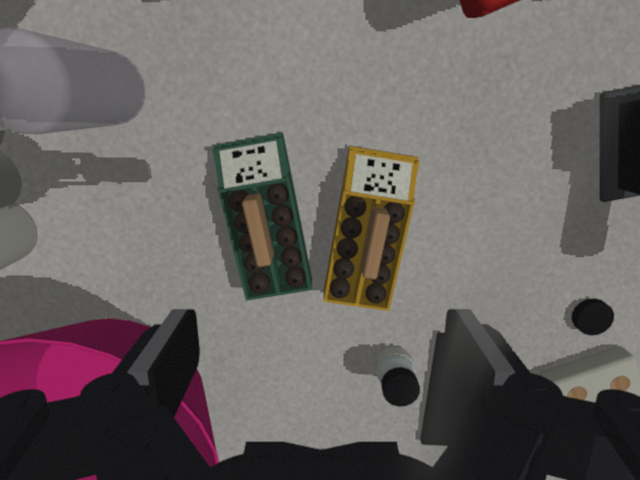

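```bash
cat >> h.py <<'E'
HSV["wood"]=((5,60,100),(16,200,255))
def barfit(img,c,z,roi):
    return rect(img,"wood",c,z,roi)
E
python3 - <<'E'
from h import *
a,c=load("w2")
print("g",rect(a,"green",c,.03,(205,125,320,305)),rect(a,"wood",c,.069,(225,185,285,280)))
print("y",rect(a,"yellow",c,.03,(315,140,425,315)),rect(a,"wood",c,.069,(355,190,400,290)))
v,u=np.nonzero(mask(a,"wood")); hs=cv2.cvtColor(np.ascontiguousarray(a),cv2.COLOR_RGB2HSV)
for p in [(250,200),(258,230),(375,230),(382,215),(265,240),(370,260)]: print(p,hs[p[1],p[0]])
crop(a,200,120,230,190,"pics/w2a.png",3.4)
E
```

```text
g (4279, array([ 557. , -416.6,  160.6,   72. ,   10.1])) (976, array([ 557.1, -416.5,   62.4,   13.5,   10.4]))
y (3506, array([ 569.1, -309.7,  162.5,   71.7,   -8.7])) (862, array([ 569.6, -308.9,   62.7,   12. ,   -9. ]))
(250, 200) [ 15 106 108]
(258, 230) [ 15 110 135]
(375, 230) [ 16 106 130]
(382, 215) [ 15 108 125]
(265, 240) [ 15 105 121]
(370, 260) [ 15 107 134]
```

View pics/w2a.png

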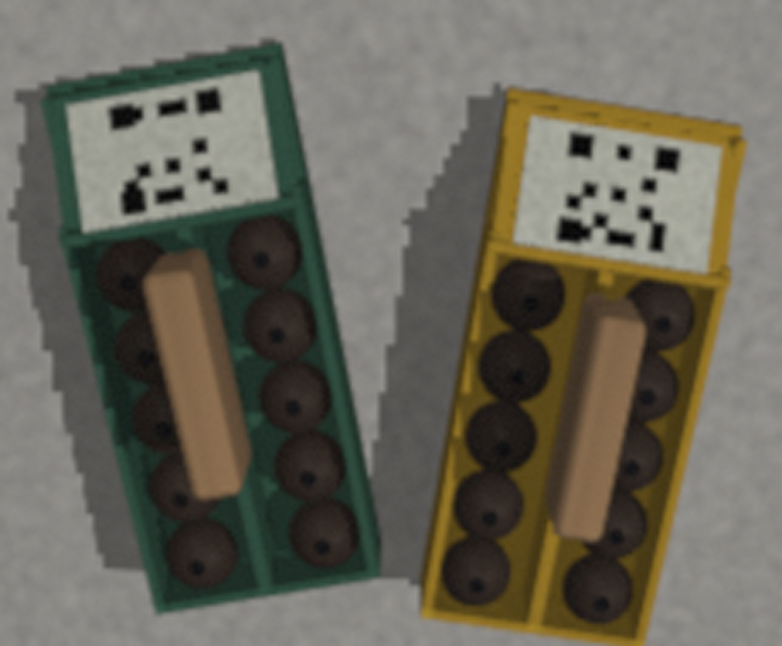

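Run:
```python
from h import *
T=[.5693,-.3093,.13]; plan(T,down(81.2),v=40)
T2=[.5693,-.3093,.046]; plan(T2,down(81.2),p0=np.array(T),R0=down(81.2),v=30)
```

```text
5 rows: x 10.4 y 34.0 z -9.1  ax -0.01 ay 1.79 az 0.02  |d|=36.7
3 rows: x 0.0 y 28.0 z 0.0  ax 0.00 ay 0.00 az 0.00  |d|=28.0
```

send_rows:
  commands:
    - {"x": 10.4, "y": 34, "z": -9.1, "ax": 0, "ay": 1.79, "az": 0.02, "hand": 0.7}
    - {"x": 10.4, "y": 34, "z": -9.1, "ax": 0, "ay": 1.79, "az": 0.02, "hand": 0.7}
    - {"x": 10.4, "y": 34, "z": -9.1, "ax": 0, "ay": 1.79, "az": 0.02, "hand": 0.7}
    - {"x": 10.4, "y": 34, "z": -9.1, "ax": 0, "ay": 1.79, "az": 0.02, "hand": 0.7}
    - {"x": 10.4, "y": 34, "z": -9.1, "ax": 0, "ay": 1.79, "az": 0.02, "hand": 0.7}

```text
clock: 3.3
eef_pos: [0.5696, -0.3075, 0.1307]
ee_rot: [-1.28, -1.096, 1.097]
contact_force: [1.2, -0.6, -1.1]
finger_gap: 0.0598
```

send_rows:
  commands:
    - {"x": 0, "y": 0, "z": 0, "ax": 0, "ay": 0, "az": 0, "hand": 0.7}
    - {"x": 0, "y": 0, "z": 0, "ax": 0, "ay": 0, "az": 0, "hand": 0.7}

```text
clock: 3.47
eef_pos: [0.569, -0.3077, 0.1304]
ee_rot: [-1.275, -1.097, 1.1]
contact_force: [0.4, -0.9, 0.0]
finger_gap: 0.0598
```

Run:
```python
from h import *
show(); a,c=snap("w3")
plan([.5693,-.3093,.046],down(81.2),v=30)
```

```text
t 3.47 p [ 569.  -307.7  130.4] xaz 81.44 tilt 0.14 gap 59.8 F [ 0.4 -0.9  0. ] T [-0.08 -0.01 -0.02] q [-0.62  0.47  0.06  1.16 -0.   -0.48]
3 rows: x -0.0 y 28.7 z 0.1  ax 0.01 ay 0.07 az -0.04  |d|=28.7
```

View pics/w3.png

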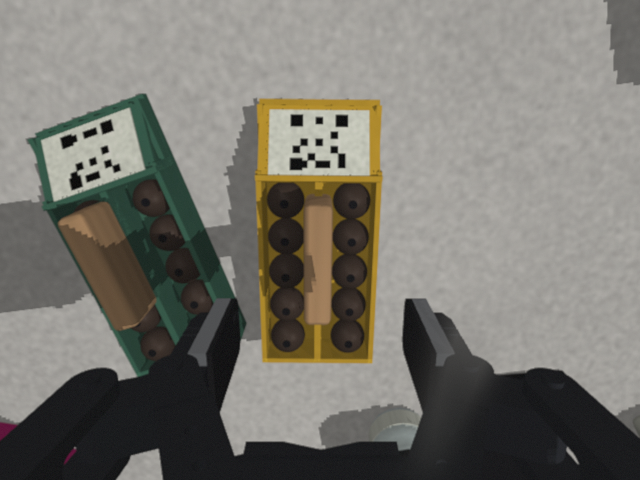

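send_rows:
  commands:
    - {"x": 0, "y": 28, "z": 0, "ax": 0, "ay": 0.07, "az": 0, "hand": 0.7}
    - {"x": 0, "y": 28, "z": 0, "ax": 0, "ay": 0.07, "az": 0, "hand": 0.7}
    - {"x": 0, "y": 28, "z": 0, "ax": 0, "ay": 0.07, "az": 0, "hand": 0.7}
    - {"x": 0, "y": 0, "z": 0, "ax": 0, "ay": 0, "az": 0, "hand": 0}
    - {"x": 0, "y": 0, "z": 0, "ax": 0, "ay": 0, "az": 0, "hand": 0}
  newtons: 50

```text
clock: 3.93
eef_pos: [0.5692, -0.311, 0.0485]
ee_rot: [-1.281, -1.092, 1.094]
contact_force: [0.1, 0.8, 0.1]
finger_gap: 0.0367
```

send_rows:
  commands:
    - {"x": 0, "y": 0, "z": 0, "ax": 0, "ay": 0, "az": 0, "hand": 0}
    - {"x": 0, "y": 0, "z": 0, "ax": 0, "ay": 0, "az": 0, "hand": 0}
    - {"x": 0, "y": 0, "z": 0, "ax": 0, "ay": 0, "az": 0, "hand": 0}

```text
clock: 4.18
eef_pos: [0.5704, -0.3117, 0.0501]
ee_rot: [-1.285, -1.094, 1.094]
contact_force: [-0.2, 0.1, 7.3]
finger_gap: 0.0133
```

Run:
```python
from h import *
show()
```

```text
t 4.18 p [ 570.4 -311.7   50.1] xaz 81.01 tilt 0.34 gap 13.3 F [-0.2  0.1  7.3] T [0.23 0.12 0.  ] q [-0.63  0.53 -0.06  0.98 -0.   -0.47]
```

send_rows:
  commands:
    - {"x": 0, "y": -8, "z": 0, "ax": 0, "ay": 0, "az": 0, "hand": 0}
    - {"x": 0, "y": -20, "z": 0, "ax": 0, "ay": 0, "az": 0, "hand": 0}
    - {"x": 0, "y": -30, "z": 0, "ax": 0, "ay": 0, "az": 0, "hand": 0}
    - {"x": 0, "y": -30, "z": 0, "ax": 0, "ay": 0, "az": 0, "hand": 0}
    - {"x": 0, "y": -30, "z": 0, "ax": 0, "ay": 0, "az": 0, "hand": 0}

```text
clock: 4.6
eef_pos: [0.5689, -0.3104, 0.1674]
ee_rot: [-1.281, -1.092, 1.094]
contact_force: [0.2, -0.0, -3.4]
finger_gap: 0.0131
```

send_rows:
  commands:
    - {"x": 0, "y": -30, "z": 0, "ax": 0, "ay": 0, "az": 0, "hand": 0}
    - {"x": 0, "y": -30, "z": 0, "ax": 0, "ay": 0, "az": 0, "hand": 0}
    - {"x": 0, "y": -15, "z": 0, "ax": 0, "ay": 0, "az": 0, "hand": 0}
    - {"x": 0, "y": 0, "z": 0, "ax": 0, "ay": 0, "az": 0, "hand": 0}

```text
clock: 4.93
eef_pos: [0.57, -0.311, 0.2454]
ee_rot: [-1.288, -1.095, 1.094]
contact_force: [0.5, -0.4, -3.8]
finger_gap: 0.0134
```

Run:
```python
from h import *
show(); snap("w4")
plan([.5765,.260,.23],down(94.63),v=38)
cv2.imwrite("pics/sc4.png",env.camera("scene")[:,:,::-1])
```

```text
t 4.93 p [ 570.  -311.   245.4] xaz 81.02 tilt 0.50 gap 13.4 F [ 0.5 -0.4 -3.8] T [-0.03 -0.03  0.01] q [-0.63  0.43  0.28  1.42 -0.   -0.47]
16 rows: x 35.7 y 0.7 z 1.2  ax 0.01 ay -0.85 az -0.02  |d|=35.8
```

View pics/w4.png

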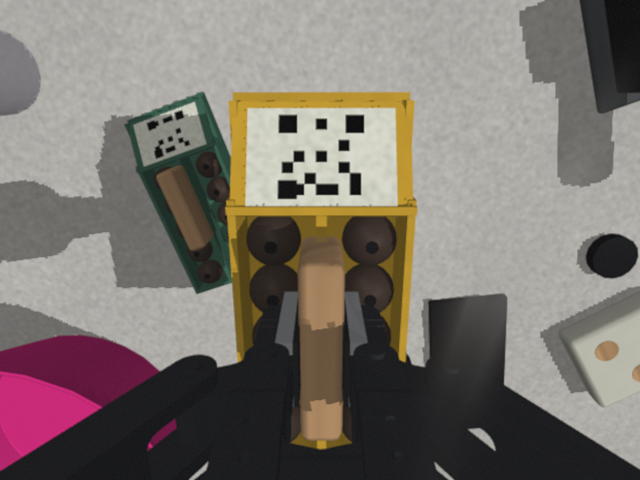

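View pics/sc4.png

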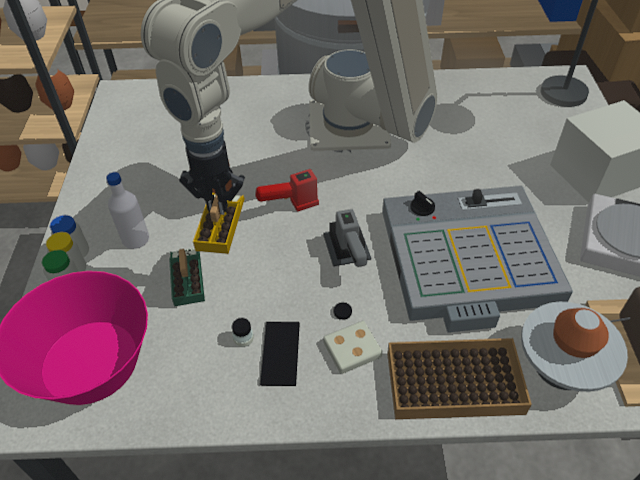

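Run:
```python
from h import *
a,c=load("w4"); p,q=pose()
for z in (.2454-.023,.2454-.028): 
    L=toplane([[321.5,157]],z,c)[0]; print((q.inv().apply(L-p)*1000).round(1))
# label corners (white): check width 56 for height
Q=np.array([[247,107],[395,107],[397,207],[245,207]])
for h in (46,48,50):
    zc=.2454-h/1000+.0225; dz=19*np.sin(np.radians(25))/1000
    up=toplane(Q[2:],zc+dz,c); lo=toplane(Q[:2],zc-dz,c)
    print(h,np.linalg.norm(up[0]-up[1]),np.linalg.norm(lo[0]-lo[1]),(q.inv().apply((up.mean(0)+lo.mean(0))/2-p)*1000).round(1))
```

```text
[-0.  17.9 56.8]
[-0.  22.9 56.1]
46 0.05442500196889699 0.05467725860975178 [-0.2 18.4 57. ]
48 0.05516640356255256 0.055348655905936635 [-0.2 20.4 56.7]
50 0.05590780515620815 0.05602005320212144 [-0.2 22.4 56.5]
```

send_rows:
  commands:
    - {"x": 35.7, "y": 0.7, "z": 1.2, "ax": 0, "ay": -0.85, "az": -0.02, "hand": 0}
    - {"x": 35.7, "y": 0.7, "z": 1.2, "ax": 0, "ay": -0.85, "az": -0.02, "hand": 0}
    - {"x": 35.7, "y": 0.7, "z": 1.2, "ax": 0, "ay": -0.85, "az": -0.02, "hand": 0}
    - {"x": 35.7, "y": 0.7, "z": 1.2, "ax": 0, "ay": -0.85, "az": -0.02, "hand": 0}
    - {"x": 35.7, "y": 0.7, "z": 1.2, "ax": 0, "ay": -0.85, "az": -0.02, "hand": 0}

```text
clock: 5.45
eef_pos: [0.5849, -0.1309, 0.2341]
ee_rot: [-1.244, -1.147, 1.149]
contact_force: [0.6, 0.5, -2.8]
finger_gap: 0.0135
```

send_rows:
  commands:
    - {"x": 35.7, "y": 0.7, "z": 1.2, "ax": 0, "ay": -0.85, "az": -0.02, "hand": 0}
    - {"x": 35.7, "y": 0.7, "z": 1.2, "ax": 0, "ay": -0.85, "az": -0.02, "hand": 0}
    - {"x": 35.7, "y": 0.7, "z": 1.2, "ax": 0, "ay": -0.85, "az": -0.02, "hand": 0}
    - {"x": 35.7, "y": 0.7, "z": 1.2, "ax": 0, "ay": -0.85, "az": -0.02, "hand": 0}
    - {"x": 35.7, "y": 0.7, "z": 1.2, "ax": 0, "ay": -0.85, "az": -0.02, "hand": 0}

```text
clock: 5.87
eef_pos: [0.5883, 0.0476, 0.2309]
ee_rot: [-1.209, -1.202, 1.203]
contact_force: [0.6, -0.3, -3.9]
finger_gap: 0.0134
```

send_rows:
  commands:
    - {"x": 35.7, "y": 0.7, "z": 1.2, "ax": 0, "ay": -0.85, "az": -0.02, "hand": 0}
    - {"x": 35.7, "y": 0.7, "z": 1.2, "ax": 0, "ay": -0.85, "az": -0.02, "hand": 0}
    - {"x": 35.7, "y": 0.7, "z": 1.2, "ax": 0, "ay": -0.85, "az": -0.02, "hand": 0}
    - {"x": 35.7, "y": 0.7, "z": 1.2, "ax": 0, "ay": -0.85, "az": -0.02, "hand": 0}
    - {"x": 35.7, "y": 0.7, "z": 1.2, "ax": 0, "ay": -0.85, "az": -0.02, "hand": 0}

```text
clock: 6.28
eef_pos: [0.5784, 0.2258, 0.2277]
ee_rot: [-1.173, -1.257, 1.257]
contact_force: [1.6, -0.9, -3.0]
finger_gap: 0.0134
```

send_rows:
  commands:
    - {"x": 35.7, "y": 0.7, "z": 1.2, "ax": 0, "ay": -0.85, "az": -0.02, "hand": 0}
    - {"x": 0, "y": 0, "z": 0, "ax": 0, "ay": 0, "az": 0, "hand": 0}
    - {"x": 0, "y": 0, "z": 0, "ax": 0, "ay": 0, "az": 0, "hand": 0}

```text
clock: 6.53
eef_pos: [0.5747, 0.2615, 0.2269]
ee_rot: [-1.164, -1.27, 1.27]
contact_force: [0.5, -0.9, -3.4]
finger_gap: 0.013
```

Run:
```python
from h import *
show(); snap("w5")
```

```text
t 6.53 p [574.7 261.5 226.9] xaz 94.80 tilt 0.25 gap 13.0 F [ 0.5 -0.9 -3.4] T [-0.06 -0.01  0.03] q [0.29 0.41 0.2  1.37 0.   0.21]
```

View pics/w5.png

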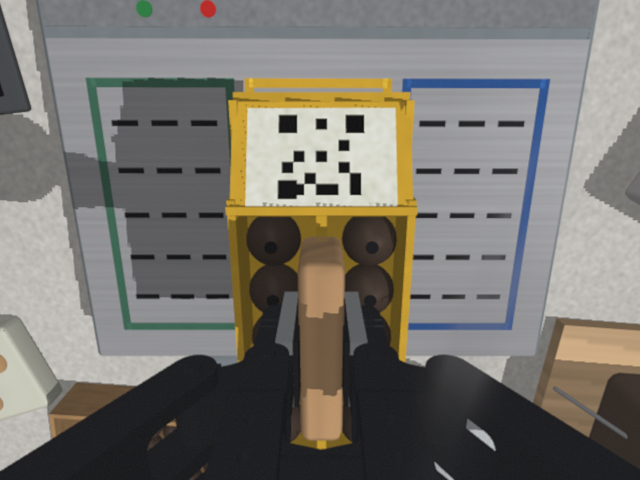

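Run:
```python
from h import *
a,c=load("w5")
for col,roi in (("blue",(400,70,552,335)),("green",(80,70,238,335))): print(col,rect(a,col,c,.06,roi))
print(toplane([[245,80],[391,80],[391,88],[245,88]],.06,c).round(4)*1000)
plan([.577,.2607,.112],down(94.6),v=38)
```

```text
blue (3638, array([568.8, 365.5, 187.9,  97.8,   4.7]))
green (3710, array([585.4, 155.3, 187.3,  97.6,   4.6]))
[[488.6 204.6  60. ]
 [480.5 301.5  60. ]
 [485.5 302.1  60. ]
 [493.6 204.7  60. ]]
4 rows: x 0.0 y 28.8 z -0.5  ax -0.04 ay 0.03 az 0.04  |d|=28.8
```

send_rows:
  commands:
    - {"x": 0, "y": 28.8, "z": -0.5, "ax": -0.04, "ay": 0.03, "az": 0, "hand": 0}
    - {"x": 0, "y": 28.8, "z": -0.5, "ax": -0.04, "ay": 0.03, "az": 0, "hand": 0}
    - {"x": 0, "y": 28.8, "z": -0.5, "ax": -0.04, "ay": 0.03, "az": 0, "hand": 0}
    - {"x": 0, "y": 25, "z": -0.5, "ax": -0.04, "ay": 0.03, "az": 0, "hand": 0}
    - {"x": 0, "y": 0, "z": 0, "ax": 0, "ay": 0, "az": 0, "hand": 0}

```text
clock: 7.0
eef_pos: [0.5759, 0.258, 0.1122]
ee_rot: [-1.167, -1.262, 1.267]
contact_force: [-0.7, -0.5, -4.0]
finger_gap: 0.013
```

send_rows:
  commands:
    - {"x": 0, "y": 0, "z": 0, "ax": 0, "ay": 0, "az": 0, "hand": 0}
    - {"x": 0, "y": 0, "z": 0, "ax": 0, "ay": 0, "az": 0, "hand": 0}

```text
clock: 7.17
eef_pos: [0.5788, 0.2596, 0.119]
ee_rot: [-1.172, -1.271, 1.261]
contact_force: [-0.3, 0.7, -1.8]
finger_gap: 0.0131
```

Run:
```python
from h import *
show()
plan([.577,.2606,.110],down(94.6),v=38)
```

```text
t 7.17 p [578.8 259.6 119. ] xaz 94.42 tilt 0.33 gap 13.1 F [-0.3  0.7 -1.8] T [-0.   -0.02  0.01] q [ 0.29  0.45 -0.    1.11  0.    0.21]
1 rows: x 1.1 y 9.0 z 1.8  ax 0.24 ay -0.18 az 0.22  |d|=9.2
```

send_rows:
  commands:
    - {"x": 0, "y": 0, "z": 0, "ax": 0, "ay": 0, "az": 0, "hand": 0}
    - {"x": 0, "y": 0, "z": 0, "ax": 0, "ay": 0, "az": 0, "hand": 0}

```text
clock: 7.33
eef_pos: [0.5789, 0.2603, 0.1195]
ee_rot: [-1.172, -1.273, 1.26]
contact_force: [0.1, -0.5, -3.8]
finger_gap: 0.0128
```

Run:
```python
from h import *
show()
plan([.577,.2606,.110],down(94.6),v=38)
```

```text
t 7.33 p [578.9 260.3 119.5] xaz 94.47 tilt 0.41 gap 12.8 F [ 0.1 -0.5 -3.8] T [-0.02  0.04  0.01] q [ 0.29  0.45 -0.    1.11  0.    0.21]
1 rows: x 0.4 y 9.5 z 1.9  ax 0.33 ay -0.13 az 0.25  |d|=9.7
```

send_rows:
  commands:
    - {"x": 0.2, "y": 4, "z": 0.9, "ax": 0.15, "ay": -0.1, "az": 0.12, "hand": 0}
    - {"x": 0.2, "y": 3, "z": 0.9, "ax": 0.15, "ay": -0.1, "az": 0.12, "hand": 0}
    - {"x": 0, "y": 0, "z": 0, "ax": 0, "ay": 0, "az": 0, "hand": 0}
    - {"x": 0, "y": 0, "z": 0, "ax": 0, "ay": 0, "az": 0, "hand": 0}

```text
clock: 7.67
eef_pos: [0.5762, 0.2607, 0.1107]
ee_rot: [-1.168, -1.268, 1.271]
contact_force: [-0.6, 1.1, -3.5]
finger_gap: 0.0136
```

Run:
```python
from h import *
show()
plan([.577,.2606,.110],down(94.6),v=38)
```

```text
t 7.67 p [576.2 260.7 110.7] xaz 94.71 tilt 0.13 gap 13.6 F [-0.6  1.1 -3.5] T [ 0.04 -0.01 -0.01] q [ 0.29  0.46 -0.01  1.1  -0.    0.21]
1 rows: x -0.2 y 0.7 z -0.8  ax -0.12 ay 0.11 az -0.03  |d|=1.1
```

send_rows:
  commands:
    - {"x": 0, "y": 1.5, "z": -0.5, "ax": 0, "ay": 0, "az": 0, "hand": 0}
    - {"x": 0, "y": 0, "z": 0, "ax": 0, "ay": 0, "az": 0, "hand": 0}
    - {"x": 0, "y": 0, "z": 0, "ax": 0, "ay": 0, "az": 0, "hand": 0}

```text
clock: 7.92
eef_pos: [0.5768, 0.2608, 0.1101]
ee_rot: [-1.168, -1.268, 1.27]
contact_force: [-3.7, -0.7, 5.9]
finger_gap: 0.0132
```

send_rows:
  commands:
    - {"x": 0, "y": -0.5, "z": 0, "ax": 0, "ay": 0, "az": 0, "hand": 0.5}
    - {"x": 0, "y": 0, "z": 0, "ax": 0, "ay": 0, "az": 0, "hand": 0.5}
    - {"x": 0, "y": 0, "z": 0, "ax": 0, "ay": 0, "az": 0, "hand": 0.5}
    - {"x": 0, "y": 0, "z": 0, "ax": 0, "ay": 0, "az": 0, "hand": 0.5}

```text
clock: 8.25
eef_pos: [0.5769, 0.2607, 0.1096]
ee_rot: [-1.168, -1.268, 1.271]
contact_force: [-0.2, 0.2, 0.2]
finger_gap: 0.0423
```

send_rows:
  commands:
    - {"x": 0, "y": -15, "z": 0, "ax": 0, "ay": 0, "az": 0, "hand": 0.5}
    - {"x": 0, "y": -30, "z": 0, "ax": 0, "ay": 0, "az": 0, "hand": 0.5}
    - {"x": 0, "y": -35, "z": 0, "ax": 0, "ay": 0, "az": 0, "hand": 0.6}
    - {"x": 0, "y": -35, "z": 0, "ax": 0, "ay": 0, "az": 0, "hand": 0.7}
    - {"x": 0, "y": -20, "z": 0, "ax": 0, "ay": 0, "az": 0, "hand": 0.7}

```text
clock: 8.67
eef_pos: [0.5777, 0.2609, 0.2487]
ee_rot: [-1.17, -1.271, 1.268]
contact_force: [0.8, -0.3, 0.5]
finger_gap: 0.0596
```

send_rows:
  commands:
    - {"x": 0, "y": 0, "z": 0, "ax": 0, "ay": 0, "az": 0, "hand": 0.7}
    - {"x": 0, "y": 0, "z": 0, "ax": 0, "ay": 0, "az": 0, "hand": 0.7}

```text
clock: 8.83
eef_pos: [0.5776, 0.2609, 0.2457]
ee_rot: [-1.169, -1.27, 1.269]
contact_force: [-0.1, 0.0, -0.7]
finger_gap: 0.0599
```

Run:
```python
from h import *
show(); snap("w6")
cv2.imwrite("pics/sc6.png",env.camera("scene")[:,:,::-1])
```

```text
t 8.83 p [577.6 260.9 245.7] xaz 94.69 tilt 0.02 gap 59.9 F [-0.1  0.  -0.7] T [-0.01 -0.02  0.04] q [0.29 0.4  0.25 1.41 0.   0.21]
```

View pics/w6.png

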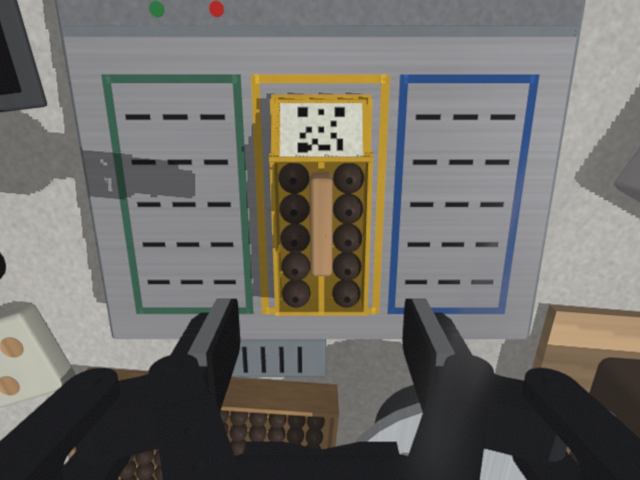

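View pics/sc6.png

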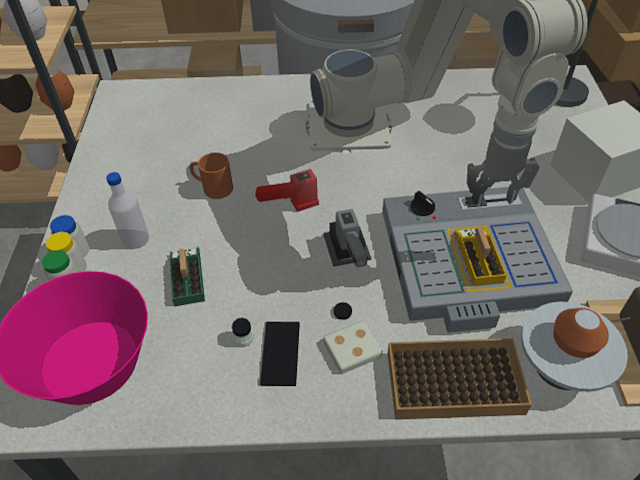

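Run:
```python
from h import *
print(toplane([[130,240]],.0,cam("scene")),toplane([[300,395]],0,cam("side")), toplane([[215,192]],0,cam("scene")))
T=[.557,-.4166,.17]; plan(T,down(100.2),v=40)
a=cv2.imread("pics/sc6.png")[:,:,::-1]
print(rect(a,"green",cam("scene"),.03,(150,240,210,320)))
```

```text
[[ 0.43309896 -0.57511781  0.        ]] [[ 0.42925406 -0.55507527  0.        ]] [[ 0.26938965 -0.37514118  0.        ]]
18 rows: x -37.2 y 4.1 z 5.9  ax -0.01 ay -0.31 az -0.00  |d|=37.9
(792, array([ 576. , -413.4,  162.1,   72. ,   10.1]))
```

send_rows:
  commands:
    - {"x": -37.2, "y": 4.1, "z": 5.9, "ax": 0, "ay": -0.31, "az": 0, "hand": 0.7}
    - {"x": -37.2, "y": 4.1, "z": 5.9, "ax": 0, "ay": -0.31, "az": 0, "hand": 0.7}
    - {"x": -37.2, "y": 4.1, "z": 5.9, "ax": 0, "ay": -0.31, "az": 0, "hand": 0.7}
    - {"x": -37.2, "y": 4.1, "z": 5.9, "ax": 0, "ay": -0.31, "az": 0, "hand": 0.7}
    - {"x": -37.2, "y": 4.1, "z": 5.9, "ax": 0, "ay": -0.31, "az": 0, "hand": 0.7}

```text
clock: 9.35
eef_pos: [0.5638, 0.0713, 0.2226]
ee_rot: [-1.152, -1.286, 1.292]
contact_force: [1.0, -0.0, 0.5]
finger_gap: 0.0596
```

send_rows:
  commands:
    - {"x": -37.2, "y": 4.1, "z": 5.9, "ax": 0, "ay": -0.31, "az": 0, "hand": 0.7}
    - {"x": -37.2, "y": 4.1, "z": 5.9, "ax": 0, "ay": -0.31, "az": 0, "hand": 0.7}
    - {"x": -37.2, "y": 4.1, "z": 5.9, "ax": 0, "ay": -0.31, "az": 0, "hand": 0.7}
    - {"x": -37.2, "y": 4.1, "z": 5.9, "ax": 0, "ay": -0.31, "az": 0, "hand": 0.7}
    - {"x": -37.2, "y": 4.1, "z": 5.9, "ax": 0, "ay": -0.31, "az": 0, "hand": 0.7}

```text
clock: 9.77
eef_pos: [0.5567, -0.117, 0.2023]
ee_rot: [-1.138, -1.306, 1.31]
contact_force: [1.0, -0.2, -0.6]
finger_gap: 0.0598
```

send_rows:
  commands:
    - {"x": -37.2, "y": 4.1, "z": 5.9, "ax": 0, "ay": -0.31, "az": 0, "hand": 0.7}
    - {"x": -37.2, "y": 4.1, "z": 5.9, "ax": 0, "ay": -0.31, "az": 0, "hand": 0.7}
    - {"x": -37.2, "y": 4.1, "z": 5.9, "ax": 0, "ay": -0.31, "az": 0, "hand": 0.7}
    - {"x": -37.2, "y": 4.1, "z": 5.9, "ax": 0, "ay": -0.31, "az": 0, "hand": 0.7}
    - {"x": -37.2, "y": 4.1, "z": 5.9, "ax": 0, "ay": -0.31, "az": 0, "hand": 0.7}

```text
clock: 10.18
eef_pos: [0.5548, -0.3053, 0.1817]
ee_rot: [-1.124, -1.326, 1.329]
contact_force: [1.3, 1.2, 0.2]
finger_gap: 0.0596
```

send_rows:
  commands:
    - {"x": -37.2, "y": 4.1, "z": 5.9, "ax": 0, "ay": -0.31, "az": 0, "hand": 0.7}
    - {"x": -37.2, "y": 4.1, "z": 5.9, "ax": 0, "ay": -0.31, "az": 0, "hand": 0.7}
    - {"x": -37.2, "y": 4.1, "z": 5.9, "ax": 0, "ay": -0.31, "az": 0, "hand": 0.7}
    - {"x": 0, "y": 0, "z": 0, "ax": 0, "ay": 0, "az": 0, "hand": 0.7}
    - {"x": 0, "y": 0, "z": 0, "ax": 0, "ay": 0, "az": 0, "hand": 0.7}

```text
clock: 10.6
eef_pos: [0.5557, -0.4184, 0.1681]
ee_rot: [-1.115, -1.335, 1.338]
contact_force: [0.1, -0.0, -0.2]
finger_gap: 0.0599
```

Run:
```python
from h import *
show(); a,c=snap("w7")
print(rect(a,"green",c,.03,(200,60,460,400)),rect(a,"wood",c,.069,(290,150,360,340)))
plan([.557,-.4166,.13],down(100.2),v=40)
```

```text
t 10.60 p [ 555.7 -418.4  168.1] xaz 100.10 tilt 0.33 gap 59.9 F [ 0.1 -0.  -0.2] T [ 0.05  0.   -0.  ] q [-0.77  0.54  0.28  1.31 -0.   -0.94]
(8110, array([ 558. , -417.5,  159.5,   69.4,   10.1])) (2206, array([ 557. , -416.8,   62.2,   12.3,    9.6]))
1 rows: x 0.1 y 39.0 z -1.1  ax -0.23 ay -0.01 az 0.17  |d|=39.1
```

View pics/w7.png

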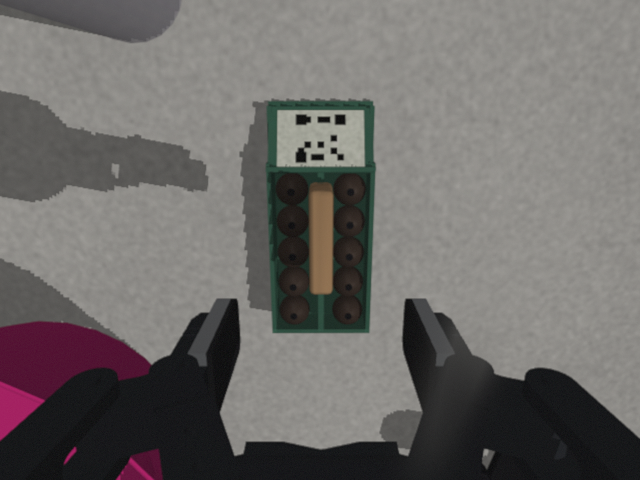

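Run:
```python
from h import *
c=cam("scene"); s=cam("side")
for z in (.1,.14,.18): print(z,toplane([[147,318],[130,290]],z,c)[:,:2].round(3).tolist(), toplane([[395,355],[430,325]],z,s)[:,:2].round(3).tolist())
plan([.5573,-.417,.050],down(100.1),v=30)
```

```text
0.1 [[0.741, -0.461], [0.667, -0.509]] [[0.645, -0.547], [0.746, -0.466]]
0.14 [[0.768, -0.448], [0.697, -0.494]] [[0.635, -0.581], [0.732, -0.503]]
0.18 [[0.796, -0.435], [0.728, -0.479]] [[0.625, -0.616], [0.718, -0.54]]
4 rows: x -0.1 y 29.8 z -0.4  ax -0.06 ay 0.02 az 0.04  |d|=29.8
```

send_rows:
  commands:
    - {"x": 0, "y": 29.8, "z": -0.5, "ax": -0.06, "ay": 0, "az": 0.04, "hand": 0.7}
    - {"x": 0, "y": 29.8, "z": -0.5, "ax": -0.06, "ay": 0, "az": 0.04, "hand": 0.7}
    - {"x": 0, "y": 29.8, "z": -0.5, "ax": -0.06, "ay": 0, "az": 0.04, "hand": 0.7}
    - {"x": 0, "y": 28, "z": -0.5, "ax": -0.06, "ay": 0, "az": 0.04, "hand": 0.7}
    - {"x": 0, "y": 0, "z": 0, "ax": 0, "ay": 0, "az": 0, "hand": 0.7}

```text
clock: 11.07
eef_pos: [0.5569, -0.4126, 0.0481]
ee_rot: [-1.112, -1.34, 1.339]
contact_force: [-1.4, 1.0, -0.1]
finger_gap: 0.0597
```

send_rows:
  commands:
    - {"x": 0, "y": 0, "z": 0, "ax": 0, "ay": 0, "az": 0, "hand": 0}
    - {"x": 0, "y": 0, "z": 0, "ax": 0, "ay": 0, "az": 0, "hand": 0}
    - {"x": 0, "y": 0, "z": 0, "ax": 0, "ay": 0, "az": 0, "hand": 0}
    - {"x": 0, "y": 0, "z": 0, "ax": 0, "ay": 0, "az": 0, "hand": 0}
    - {"x": 0, "y": 0, "z": 0, "ax": 0, "ay": 0, "az": 0, "hand": 0}

```text
clock: 11.48
eef_pos: [0.5598, -0.4172, 0.0562]
ee_rot: [-1.127, -1.341, 1.342]
contact_force: [0.4, -0.9, 6.2]
finger_gap: 0.013
```

Run:
```python
from h import *
show()
```

```text
t 11.48 p [ 559.8 -417.2   56.2] xaz 100.27 tilt 0.42 gap 13.0 F [ 0.4 -0.9  6.2] T [ 0.21 -0.11  0.02] q [-0.76  0.6   0.09  1.05  0.   -0.94]
```

send_rows:
  commands:
    - {"x": 0, "y": 0, "z": 0, "ax": 0, "ay": 0, "az": 0, "hand": 0.4}
    - {"x": 0, "y": 3.5, "z": 1, "ax": 0, "ay": 0, "az": 0, "hand": 0.4}
    - {"x": 0, "y": 3.5, "z": 1, "ax": 0, "ay": 0, "az": 0, "hand": 0.4}
    - {"x": 0, "y": 0, "z": 0, "ax": 0, "ay": 0, "az": 0, "hand": 0}
    - {"x": 0, "y": 0, "z": 0, "ax": 0, "ay": 0, "az": 0, "hand": 0}

```text
clock: 11.9
eef_pos: [0.5566, -0.4168, 0.0464]
ee_rot: [-1.122, -1.34, 1.341]
contact_force: [1.7, -0.4, -2.3]
finger_gap: 0.0133
```

send_rows:
  commands:
    - {"x": 0, "y": 0, "z": 0, "ax": 0, "ay": 0, "az": 0, "hand": 0}
    - {"x": 0, "y": 0, "z": 0, "ax": 0, "ay": 0, "az": 0, "hand": 0}
    - {"x": 0, "y": 0, "z": 0, "ax": 0, "ay": 0, "az": 0, "hand": 0}

```text
clock: 12.15
eef_pos: [0.5568, -0.4167, 0.0466]
ee_rot: [-1.122, -1.34, 1.341]
contact_force: [-0.6, -0.3, -4.0]
finger_gap: 0.0131
```

Run:
```python
from h import *
show()
```

```text
t 12.15 p [ 556.8 -416.7   46.6] xaz 100.27 tilt 0.16 gap 13.1 F [-0.6 -0.3 -4. ] T [-0.04  0.03 -0.03] q [-0.76  0.6   0.07  1.03 -0.   -0.94]
```

send_rows:
  commands:
    - {"x": 0, "y": -8, "z": 0, "ax": 0, "ay": 0, "az": 0, "hand": 0}
    - {"x": 0, "y": -20, "z": 0, "ax": 0, "ay": 0, "az": 0, "hand": 0}
    - {"x": 0, "y": -30, "z": 0, "ax": 0, "ay": 0, "az": 0, "hand": 0}
    - {"x": 0, "y": -30, "z": 0, "ax": 0, "ay": 0, "az": 0, "hand": 0}
    - {"x": 0, "y": -30, "z": 0, "ax": 0, "ay": 0, "az": 0, "hand": 0}

```text
clock: 12.57
eef_pos: [0.5565, -0.4163, 0.1667]
ee_rot: [-1.123, -1.341, 1.341]
contact_force: [0.8, -0.1, -2.4]
finger_gap: 0.0134
```

send_rows:
  commands:
    - {"x": 0, "y": -30, "z": 0, "ax": 0, "ay": 0, "az": 0, "hand": 0}
    - {"x": 0, "y": -30, "z": 0, "ax": 0, "ay": 0, "az": 0, "hand": 0}
    - {"x": 0, "y": -15, "z": 0, "ax": 0, "ay": 0, "az": 0, "hand": 0}
    - {"x": 0, "y": 0, "z": 0, "ax": 0, "ay": 0, "az": 0, "hand": 0}

```text
clock: 12.9
eef_pos: [0.5572, -0.4171, 0.2451]
ee_rot: [-1.13, -1.342, 1.343]
contact_force: [0.4, -1.1, -2.8]
finger_gap: 0.0131
```

Run:
```python
from h import *
show(); a,c=snap("w8"); p,q=pose()
plan([.585,.1555,.22],down(94.63),v=39)
m=mask(a,"green")
```

```text
t 12.90 p [ 557.2 -417.1  245.1] xaz 100.28 tilt 0.62 gap 13.1 F [ 0.4 -1.1 -2.8] T [0.   0.03 0.01] q [-0.76  0.51  0.43  1.47 -0.   -0.94]
15 rows: x 37.6 y 1.4 z -6.9  ax 0.02 ay 0.38 az -0.02  |d|=38.2
```

View pics/w8.png

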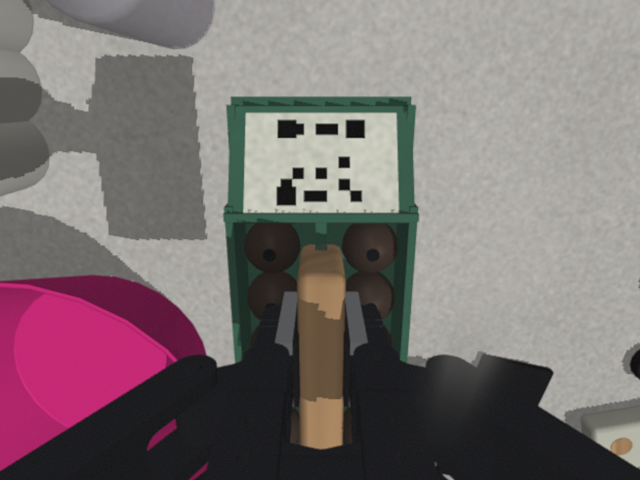

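send_rows:
  commands:
    - {"x": 37.6, "y": 1.4, "z": -6.9, "ax": 0.02, "ay": 0.38, "az": -0.02, "hand": 0}
    - {"x": 37.6, "y": 1.4, "z": -6.9, "ax": 0.02, "ay": 0.38, "az": -0.02, "hand": 0}
    - {"x": 37.6, "y": 1.4, "z": -6.9, "ax": 0.02, "ay": 0.38, "az": -0.02, "hand": 0}
    - {"x": 37.6, "y": 1.4, "z": -6.9, "ax": 0.02, "ay": 0.38, "az": -0.02, "hand": 0}
    - {"x": 37.6, "y": 1.4, "z": -6.9, "ax": 0.02, "ay": 0.38, "az": -0.02, "hand": 0}

```text
clock: 13.37
eef_pos: [0.5584, -0.2233, 0.2305]
ee_rot: [-1.135, -1.314, 1.316]
contact_force: [0.3, 0.6, -2.9]
finger_gap: 0.0133
```

send_rows:
  commands:
    - {"x": 37.6, "y": 1.4, "z": -6.9, "ax": 0.02, "ay": 0.38, "az": -0.02, "hand": 0}
    - {"x": 37.6, "y": 1.4, "z": -6.9, "ax": 0.02, "ay": 0.38, "az": -0.02, "hand": 0}
    - {"x": 37.6, "y": 1.4, "z": -6.9, "ax": 0.02, "ay": 0.38, "az": -0.02, "hand": 0}
    - {"x": 37.6, "y": 1.4, "z": -6.9, "ax": 0.02, "ay": 0.38, "az": -0.02, "hand": 0}
    - {"x": 37.6, "y": 1.4, "z": -6.9, "ax": 0.02, "ay": 0.38, "az": -0.02, "hand": 0}

```text
clock: 13.78
eef_pos: [0.5676, -0.0324, 0.2237]
ee_rot: [-1.15, -1.289, 1.292]
contact_force: [1.4, 0.9, -3.0]
finger_gap: 0.0132
```

send_rows:
  commands:
    - {"x": 37.6, "y": 1.4, "z": -6.9, "ax": 0.02, "ay": 0.38, "az": -0.02, "hand": 0}
    - {"x": 37.6, "y": 1.4, "z": -6.9, "ax": 0.02, "ay": 0.38, "az": -0.02, "hand": 0}
    - {"x": 37.6, "y": 1.4, "z": -6.9, "ax": 0.02, "ay": 0.38, "az": -0.02, "hand": 0}
    - {"x": 37.6, "y": 1.4, "z": -6.9, "ax": 0.02, "ay": 0.38, "az": -0.02, "hand": 0}
    - {"x": 37.6, "y": 1.4, "z": -6.9, "ax": 0.02, "ay": 0.38, "az": -0.02, "hand": 0}

```text
clock: 14.2
eef_pos: [0.5833, 0.1579, 0.2167]
ee_rot: [-1.165, -1.264, 1.269]
contact_force: [1.5, 0.5, -4.0]
finger_gap: 0.0136
```

send_rows:
  commands:
    - {"x": 0, "y": 0, "z": 0, "ax": 0, "ay": 0, "az": 0, "hand": 0}
    - {"x": 0, "y": 0, "z": 0, "ax": 0, "ay": 0, "az": 0, "hand": 0}

```text
clock: 14.37
eef_pos: [0.5833, 0.1582, 0.2165]
ee_rot: [-1.162, -1.266, 1.272]
contact_force: [-0.7, -0.4, -3.7]
finger_gap: 0.0134
```

Run:
```python
from h import *
show(); a,c=snap("w9"); p,q=pose()
for Q in (np.array([[245,111],[397,111],[400,213],[243,213]]),):
  for h in (45,47,49):
    zc=p[2]-h/1000+.0225; dz=19*np.sin(np.radians(25))/1000
    up=toplane(Q[2:],zc+dz,c); lo=toplane(Q[:2],zc-dz,c)
    print(h,np.linalg.norm(up[0]-up[1]),np.linalg.norm(lo[0]-lo[1]),(q.inv().apply((up.mean(0)+lo.mean(0))/2-p)*1000).round(1))
plan([.585,.1555,.125],down(94.63),v=25)
```

```text
t 14.37 p [583.3 158.2 216.5] xaz 94.78 tilt 0.38 gap 13.4 F [-0.7 -0.4 -3.7] T [-0.07 -0.03 -0.03] q [0.12 0.36 0.11 1.32 0.   0.04]
45 0.05611537814334783 0.0561548530935343 [ 2.  22.8 56.4]
47 0.05688186882296991 0.056846070363130184 [ 2.  24.8 56.2]
49 0.05764835950259195 0.05753728763272603 [ 2.  26.8 55.9]
4 rows: x -0.4 y 23.0 z -0.4  ax -0.09 ay 0.01 az 0.03  |d|=23.0
```

View pics/w9.png

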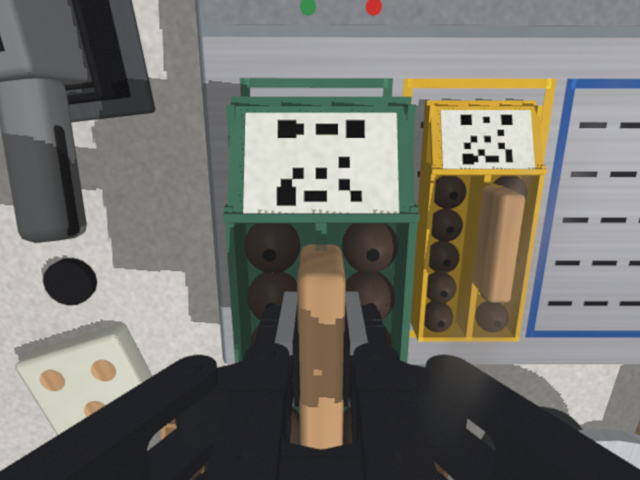

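Run:
```python
from h import *
show(); p,q=pose(); K,r,t=cam("wrist"); Rc=cv2.Rodrigues(r)[0]; print((q.inv().apply(-Rc.T@t-p)*1000).round(1))
a,c=load("w9"); K,r,t=c; Rc=cv2.Rodrigues(r)[0]; print((q.inv().apply(-Rc.T@t-p)*1000).round(1))
print(rect(a,"yellow",c,.06,(400,70,555,330)))
plan([.585,.1555,.125],down(94.63),v=25)
```

```text
t 14.42 p [583.5 156.8 216.8] xaz 94.69 tilt 0.36 gap 12.9 F [-0.3 -0.3 -3.8] T [-0.07  0.01  0.04] q [0.12 0.36 0.11 1.32 0.   0.04]
[   0.6 -131.8   77.8]
[   1.9 -131.5   77.9]
(12945, array([573.5, 265.6, 186.7,  97.8,   8.2]))
4 rows: x -0.4 y 23.0 z -0.4  ax -0.09 ay 0.01 az 0.03  |d|=23.0
```

send_rows:
  commands:
    - {"x": -0.4, "y": 23, "z": -0.4, "ax": -0.09, "ay": 0, "az": 0.03, "hand": 0}
    - {"x": -0.4, "y": 23, "z": -0.4, "ax": -0.09, "ay": 0, "az": 0.03, "hand": 0}
    - {"x": -0.4, "y": 23, "z": -0.4, "ax": -0.09, "ay": 0, "az": 0.03, "hand": 0}
    - {"x": -0.4, "y": 23, "z": -0.4, "ax": -0.09, "ay": 0, "az": 0.03, "hand": 0}
    - {"x": 0, "y": 0, "z": 0, "ax": 0, "ay": 0, "az": 0, "hand": 0}

```text
clock: 14.83
eef_pos: [0.5834, 0.1528, 0.1217]
ee_rot: [-1.168, -1.262, 1.269]
contact_force: [-0.7, -0.2, -3.9]
finger_gap: 0.0133
```

send_rows:
  commands:
    - {"x": 0, "y": 0, "z": 0, "ax": 0, "ay": 0, "az": 0, "hand": 0}
    - {"x": 0, "y": 0, "z": 0, "ax": 0, "ay": 0, "az": 0, "hand": 0}
    - {"x": 0, "y": 0, "z": 0, "ax": 0, "ay": 0, "az": 0, "hand": 0}

```text
clock: 15.08
eef_pos: [0.5868, 0.1543, 0.1283]
ee_rot: [-1.175, -1.272, 1.264]
contact_force: [0.3, 0.8, -4.0]
finger_gap: 0.0132
```

Run:
```python
from h import *
show()
plan([.585,.1556,.108],down(94.63),n=3)
```

```text
t 15.08 p [586.8 154.3 128.3] xaz 94.53 tilt 0.32 gap 13.2 F [ 0.3  0.8 -4. ] T [0.02 0.07 0.04] q [ 0.12  0.4  -0.06  1.1  -0.    0.04]
3 rows: x 0.5 y 6.8 z 0.6  ax 0.11 ay -0.03 az 0.00  |d|=6.8
```

send_rows:
  commands:
    - {"x": 0.5, "y": 6.5, "z": 0.6, "ax": 0.11, "ay": 0, "az": 0, "hand": 0}
    - {"x": 0.5, "y": 6.5, "z": 0.6, "ax": 0.11, "ay": 0, "az": 0, "hand": 0}
    - {"x": 0.5, "y": 6, "z": 0.6, "ax": 0.11, "ay": 0, "az": 0, "hand": 0}
    - {"x": 0, "y": 0, "z": 0, "ax": 0, "ay": 0, "az": 0, "hand": 0}
    - {"x": 0, "y": 0, "z": 0, "ax": 0, "ay": 0, "az": 0, "hand": 0}

```text
clock: 15.5
eef_pos: [0.5839, 0.1562, 0.1072]
ee_rot: [-1.168, -1.265, 1.269]
contact_force: [0.2, 0.2, -2.8]
finger_gap: 0.0127
```

Run:
```python
from h import *
show()
plan([.585,.1556,.106],down(94.63),n=1)
```

```text
t 15.50 p [583.9 156.2 107.2] xaz 94.58 tilt 0.19 gap 12.7 F [ 0.2  0.2 -2.8] T [-0.05  0.03  0.01] q [ 0.12  0.42 -0.09  1.06  0.    0.04]
1 rows: x -0.7 y 1.2 z -1.1  ax -0.19 ay -0.05 az 0.01  |d|=1.8
```

send_rows:
  commands:
    - {"x": -0.5, "y": 1.5, "z": -1, "ax": -0.15, "ay": 0, "az": 0, "hand": 0}
    - {"x": 0, "y": 0, "z": 0, "ax": 0, "ay": 0, "az": 0, "hand": 0}
    - {"x": 0, "y": 0, "z": 0, "ax": 0, "ay": 0, "az": 0, "hand": 0}

```text
clock: 15.75
eef_pos: [0.5852, 0.1557, 0.1062]
ee_rot: [-1.17, -1.268, 1.267]
contact_force: [-1.0, 0.9, -3.0]
finger_gap: 0.0134
```

send_rows:
  commands:
    - {"x": 0, "y": 1.2, "z": 0, "ax": 0, "ay": 0, "az": 0, "hand": 0}
    - {"x": 0, "y": 0, "z": 0, "ax": 0, "ay": 0, "az": 0, "hand": 0}
    - {"x": 0, "y": 0, "z": 0, "ax": 0, "ay": 0, "az": 0, "hand": 0}

```text
clock: 16.0
eef_pos: [0.5853, 0.1557, 0.1061]
ee_rot: [-1.171, -1.269, 1.267]
contact_force: [-3.8, -1.3, 7.7]
finger_gap: 0.0129
```

Contact made; release and rise.

send_rows:
  commands:
    - {"x": 0, "y": -0.7, "z": 0, "ax": 0, "ay": 0, "az": 0, "hand": 0.5}
    - {"x": 0, "y": 0, "z": 0, "ax": 0, "ay": 0, "az": 0, "hand": 0.5}
    - {"x": 0, "y": 0, "z": 0, "ax": 0, "ay": 0, "az": 0, "hand": 0.5}
    - {"x": 0, "y": 0, "z": 0, "ax": 0, "ay": 0, "az": 0, "hand": 0.5}

```text
clock: 16.33
eef_pos: [0.5852, 0.1557, 0.1056]
ee_rot: [-1.17, -1.268, 1.268]
contact_force: [-0.4, -0.3, -1.0]
finger_gap: 0.043
```

send_rows:
  commands:
    - {"x": 0, "y": -15, "z": 0, "ax": 0, "ay": 0, "az": 0, "hand": 0.5}
    - {"x": 0, "y": -30, "z": 4, "ax": 0, "ay": 0, "az": 0, "hand": 0.5}
    - {"x": 0, "y": -30, "z": 25, "ax": 0, "ay": 0, "az": 0, "hand": 0.6}
    - {"x": 0, "y": -30, "z": 28, "ax": 0, "ay": 0, "az": 0, "hand": 0.7}
    - {"x": 0, "y": -30, "z": 28, "ax": 0, "ay": 0, "az": 0, "hand": 0.7}

```text
clock: 16.75
eef_pos: [0.4994, 0.1487, 0.2414]
ee_rot: [-1.17, -1.267, 1.268]
contact_force: [0.4, 1.1, 0.5]
finger_gap: 0.0598
```

send_rows:
  commands:
    - {"x": -5, "y": -35, "z": 20, "ax": 0, "ay": 0, "az": 0, "hand": 1}
    - {"x": -15, "y": -35, "z": 5, "ax": 0, "ay": 0, "az": 0, "hand": 1}
    - {"x": 0, "y": 0, "z": 0, "ax": 0, "ay": 0, "az": 0, "hand": 1}
    - {"x": 0, "y": 0, "z": 0, "ax": 0, "ay": 0, "az": 0, "hand": 1}

```text
clock: 17.08
eef_pos: [0.4775, 0.1266, 0.3128]
ee_rot: [-1.174, -1.271, 1.265]
contact_force: [-0.1, -0.5, -0.9]
finger_gap: 0.0857
```

Run:
```python
from h import *
show(); snap("w10")
```

```text
t 17.08 p [477.5 126.6 312.8] xaz 94.53 tilt 0.27 gap 85.7 F [-0.1 -0.5 -0.9] T [ 0.03 -0.   -0.01] q [0.09 0.15 0.05 1.47 0.   0.01]
```

View pics/w10.png

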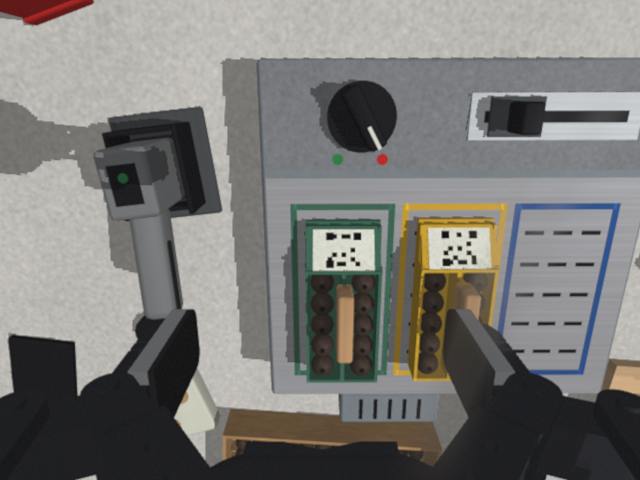

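```bash
cat >> h.py <<'E'
def traybox(c,x,y,yawdeg,z0):
    a=np.radians(yawdeg); Rz=np.array([[np.cos(a),-np.sin(a)],[np.sin(a),np.cos(a)]])
    P=[]
    for (dx,dy,z) in [(80,35,30),(80,-35,30),(-40,-35,30),(-40,35,30),(32,7,69),(32,-7,69),(-32,-7,69),(-32,7,69)]:
        q=Rz@np.array([dx,dy])/1000; P.append([x+q[0],y+q[1],z0+z/1000])
    return proj(P,c)
E
python3 - <<'E'
from h import *
a,c=load("w10"); im=np.ascontiguousarray(a[:,:,::-1]); 
im=cv2.resize(im[180:420,260:560],None,fx=2.6,fy=2.6,interpolation=cv2.INTER_CUBIC)
for x,y in ((.5853,.1557),(.5769,.2607)):
    q=(traybox(c,x,y,4.6,.06)-[260,180]+.5)*2.6-.5
    for s in (q[:4],q[4:]): cv2.polylines(im,[np.int32(s)],True,(255,0,255),1)
cv2.imwrite("pics/w10a.png",im)
print(rect(a,"wood",c,.129,(330,280,360,370)))
E
```

```text
(1196, array([579.3, 155.4,  74.2,  13.6,   5.1]))
```

View pics/w10a.png

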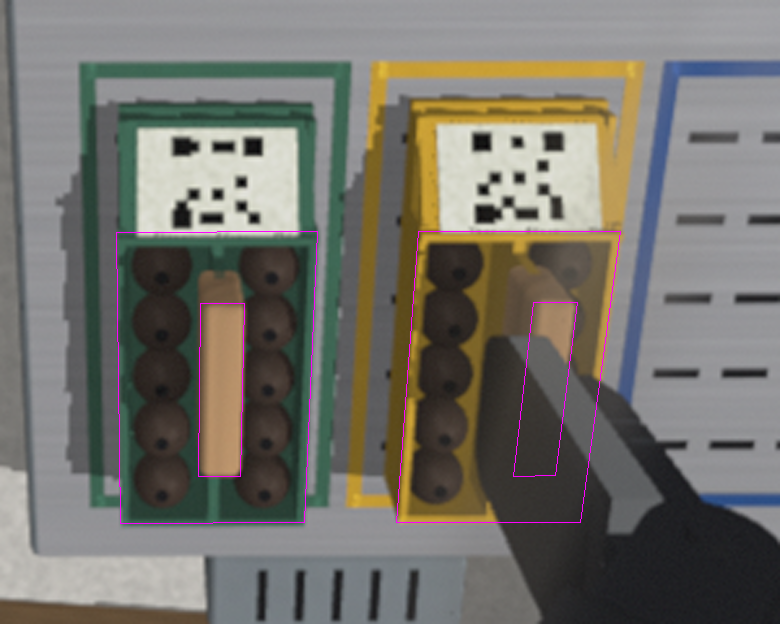

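Run:
```python
from h import *
plan([.46,-.035,.26],down(101),v=39)
```

```text
5 rows: x -31.7 y 10.2 z 7.4  ax 0.02 ay -1.29 az 0.00  |d|=34.1
```

send_rows:
  commands:
    - {"x": -31.7, "y": 10.2, "z": 7.4, "ax": 0.02, "ay": -1.29, "az": 0, "hand": 1}
    - {"x": -31.7, "y": 10.2, "z": 7.4, "ax": 0.02, "ay": -1.29, "az": 0, "hand": 1}
    - {"x": -31.7, "y": 10.2, "z": 7.4, "ax": 0.02, "ay": -1.29, "az": 0, "hand": 1}
    - {"x": -31.7, "y": 10.2, "z": 7.4, "ax": 0.02, "ay": -1.29, "az": 0, "hand": 1}
    - {"x": -31.7, "y": 10.2, "z": 7.4, "ax": 0.02, "ay": -1.29, "az": 0, "hand": 1}

```text
clock: 17.55
eef_pos: [0.4593, -0.0358, 0.2575]
ee_rot: [-1.107, -1.348, 1.352]
contact_force: [1.0, -0.2, 0.1]
finger_gap: 0.0854
```

send_rows:
  commands:
    - {"x": 0, "y": 0, "z": 0, "ax": 0, "ay": 0, "az": 0, "hand": 1}
    - {"x": 0, "y": 0, "z": 0, "ax": 0, "ay": 0, "az": 0, "hand": 1}
    - {"x": 0, "y": 0, "z": 0, "ax": 0, "ay": 0, "az": 0, "hand": 1}
    - {"x": 0, "y": 0, "z": 0, "ax": 0, "ay": 0, "az": 0, "hand": 1}

```text
clock: 17.88
eef_pos: [0.4602, -0.034, 0.2593]
ee_rot: [-1.109, -1.349, 1.351]
contact_force: [-0.4, -0.4, 0.2]
finger_gap: 0.085
```

Run:
```python
from h import *
show(); snap("w11"); show()
```

```text
t 17.88 p [460.2 -34.  259.3] xaz 101.07 tilt 0.14 gap 85.0 F [-0.4 -0.4  0.2] T [-0.01 -0.05  0.04] q [-0.26  0.1  -0.13  1.34 -0.   -0.45]
t 17.93 p [460.3 -33.8 259.5] xaz 101.10 tilt 0.11 gap 85.3 F [-0.9  0.   0.2] T [-0.01 -0.01 -0.01] q [-0.26  0.1  -0.13  1.34 -0.   -0.45]
```

View pics/w11.png

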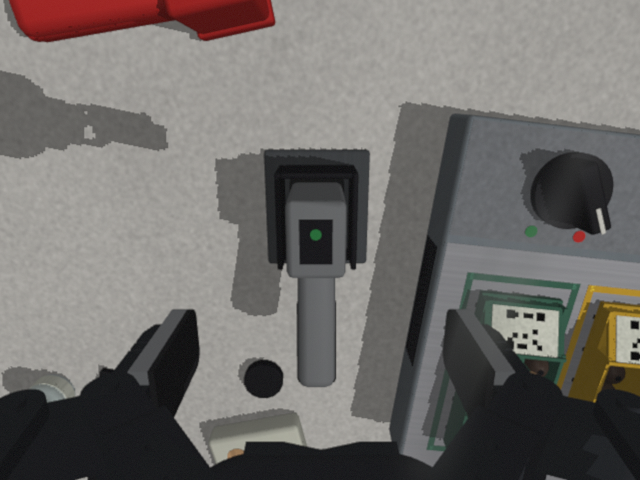

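Run:
```python
from h import *
a,c=load("w11"); crop(a,240,140,150,250,"pics/w11a.png",2.4)
a2=cv2.resize(a[145:275,255:380,::-1],None,fx=4.6,fy=4.6,interpolation=cv2.INTER_CUBIC); cv2.imwrite("pics/w11b.png",a2)
```

```text
(no output)
```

View pics/w11b.png

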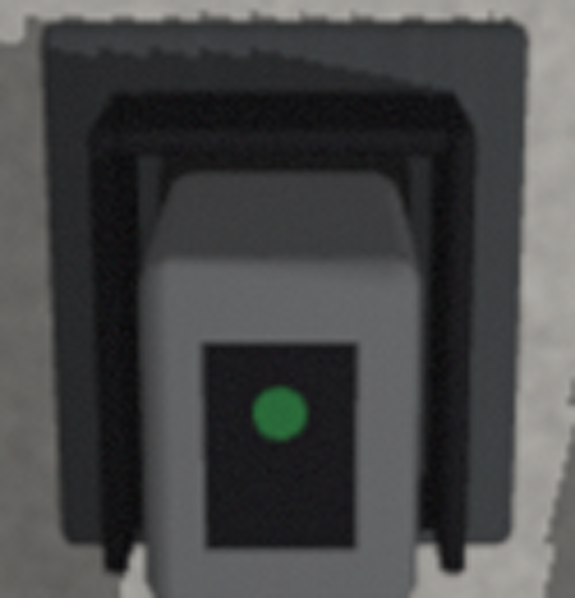

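Run:
```python
from h import *
a,c=load("w11")
f=lambda x,y:(255+(x+.5)/4.6-.5,145+(y+.5)/4.6-.5)
B=toplane([f(42,27),f(527,27),f(513,543),f(65,543)],.008,c)*1000
print("base",B.round(1).tolist(),B.mean(0).round(1)); 
for i,j in ((0,1),(1,2),(2,3),(3,0)):
    d=B[j]-B[i]; print(np.linalg.norm(d).round(1),np.degrees(np.arctan2(d[1],d[0])).round(1))
S=toplane([f(145,262),f(418,262),f(416,600),f(147,600)],.103,c)*1000
print("head",S.round(1).tolist(),S.mean(0).round(1)); 
for i,j in ((0,1),(1,2),(2,3),(3,0)):
    d=S[j]-S[i]; print(np.linalg.norm(d).round(1),np.degrees(np.arctan2(d[1],d[0])).round(1))
```

```text
base [[436.0, -90.2, 8.0], [417.9, 2.5, 8.0], [523.5, 23.8, 8.0], [541.6, -69.2, 8.0]] [479.7 -33.3   8. ]
94.4 101.0
107.7 11.4
94.7 -79.0
107.7 -168.7
head [[455.0, -59.1, 103.0], [447.1, -18.4, 103.0], [501.5, -7.2, 103.0], [509.7, -49.5, 103.0]] [478.3 -33.6 103. ]
41.5 101.0
55.6 11.7
43.2 -79.0
55.6 -170.1
```

Run:
```python
from h import *
plan([.4908,-.0312,.13],down(101.2),v=30)
```

```text
5 rows: x -0.7 y 25.9 z -6.1  ax -0.02 ay -0.02 az 0.01  |d|=26.6
```

send_rows:
  commands:
    - {"x": -0.7, "y": 25.9, "z": -6.1, "ax": 0, "ay": 0, "az": 0, "hand": 0.85}
    - {"x": -0.7, "y": 25.9, "z": -6.1, "ax": 0, "ay": 0, "az": 0, "hand": 0.85}
    - {"x": -0.7, "y": 25.9, "z": -6.1, "ax": 0, "ay": 0, "az": 0, "hand": 0.85}
    - {"x": -0.7, "y": 25.9, "z": -6.1, "ax": 0, "ay": 0, "az": 0, "hand": 0.85}
    - {"x": -0.7, "y": 25.9, "z": -6.1, "ax": 0, "ay": 0, "az": 0, "hand": 0.85}

```text
clock: 18.35
eef_pos: [0.4909, -0.0312, 0.1292]
ee_rot: [-1.11, -1.35, 1.351]
contact_force: [0.3, -0.3, -0.4]
finger_gap: 0.0727
```

send_rows:
  commands:
    - {"x": 0, "y": 0, "z": 0, "ax": 0, "ay": 0, "az": 0, "hand": 0.85}
    - {"x": 0, "y": 0, "z": 0, "ax": 0, "ay": 0, "az": 0, "hand": 0.85}
    - {"x": 0, "y": 0, "z": 0, "ax": 0, "ay": 0, "az": 0, "hand": 0.85}

```text
clock: 18.6
eef_pos: [0.4908, -0.0319, 0.1314]
ee_rot: [-1.111, -1.35, 1.351]
contact_force: [-0.0, -0.7, 0.8]
finger_gap: 0.0724
```

Run:
```python
from h import *
show(); snap("w12")
plan([.4908,-.0312,.0755],down(101.2),v=20)
```

```text
t 18.60 p [490.8 -31.9 131.4] xaz 101.08 tilt 0.04 gap 72.4 F [-0.  -0.7  0.8] T [-0.04  0.04 -0.04] q [-0.24  0.22 -0.32  1.03 -0.   -0.43]
3 rows: x 0.3 y 18.7 z 0.0  ax 0.01 ay -0.04 az -0.01  |d|=18.8
```

View pics/w12.png

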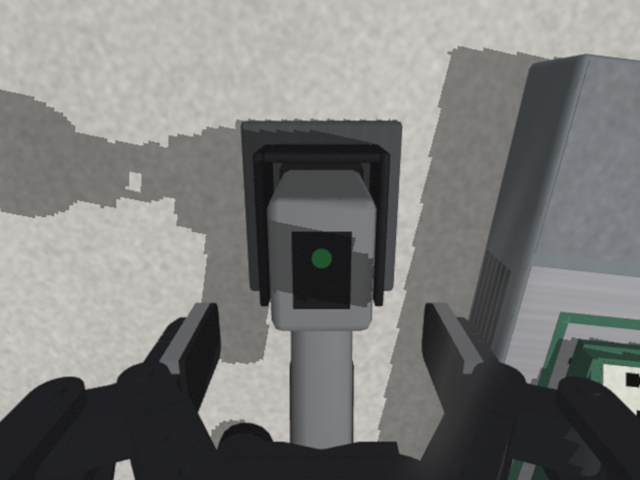

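send_rows:
  commands:
    - {"x": 0.2, "y": 18.7, "z": 0, "ax": 0, "ay": 0, "az": 0, "hand": 0.85}
    - {"x": 0.2, "y": 18.7, "z": 0, "ax": 0, "ay": 0, "az": 0, "hand": 0.85}
    - {"x": 0.2, "y": 18.7, "z": 0, "ax": 0, "ay": 0, "az": 0, "hand": 0.85}
    - {"x": 0, "y": 0, "z": 0, "ax": 0, "ay": 0, "az": 0, "hand": 0.85}
    - {"x": 0, "y": 0, "z": 0, "ax": 0, "ay": 0, "az": 0, "hand": 0.85}

```text
clock: 19.07
eef_pos: [0.4904, -0.0319, 0.075]
ee_rot: [-1.111, -1.348, 1.35]
contact_force: [0.5, -0.6, 0.4]
finger_gap: 0.0729
```

Run:
```python
from h import *
show()
plan([.4908,-.0312,.0755],down(101.2),n=1)
```

```text
t 19.07 p [490.4 -31.9  75. ] xaz 101.02 tilt 0.07 gap 72.9 F [ 0.5 -0.6  0.4] T [-0.01  0.01 -0.02] q [-0.24  0.27 -0.41  0.88 -0.   -0.43]
1 rows: x 0.6 y -0.5 z -0.6  ax -0.07 ay -0.18 az 0.00  |d|=0.9
```

send_rows:
  commands:
    - {"x": 0, "y": 0, "z": 0, "ax": 0, "ay": 0, "az": 0, "hand": 0}
    - {"x": 0, "y": 0, "z": 0, "ax": 0, "ay": 0, "az": 0, "hand": 0}
    - {"x": 0, "y": 0, "z": 0, "ax": 0, "ay": 0, "az": 0, "hand": 0}
    - {"x": 0, "y": 0, "z": 0, "ax": 0, "ay": 0, "az": 0, "hand": 0}
  newtons: 50

```text
clock: 19.4
eef_pos: [0.4911, -0.0321, 0.0756]
ee_rot: [-1.113, -1.35, 1.35]
contact_force: [-0.8, 1.5, 6.9]
finger_gap: 0.043
```

Run:
```python
from h import *
show()
```

```text
t 19.40 p [491.1 -32.1  75.6] xaz 101.02 tilt 0.07 gap 43.0 F [-0.8  1.5  6.9] T [ 0.02  0.25 -0.06] q [-0.24  0.27 -0.41  0.88 -0.   -0.43]
```

send_rows:
  commands:
    - {"x": 0, "y": -6, "z": 0, "ax": 0, "ay": 0, "az": 0, "hand": 0}
    - {"x": 0, "y": -15, "z": 0, "ax": 0, "ay": 0, "az": 0, "hand": 0}
    - {"x": 0, "y": -25, "z": 0, "ax": 0, "ay": 0, "az": 0, "hand": 0}
    - {"x": 0, "y": -30, "z": 0, "ax": 0, "ay": 0, "az": 0, "hand": 0}
    - {"x": 0, "y": -30, "z": 0, "ax": 0, "ay": 0, "az": 0, "hand": 0}

```text
clock: 19.82
eef_pos: [0.4899, -0.0318, 0.1817]
ee_rot: [-1.11, -1.348, 1.35]
contact_force: [0.8, -0.4, -2.9]
finger_gap: 0.0435
```

send_rows:
  commands:
    - {"x": 0, "y": -35, "z": 0, "ax": 0, "ay": 0, "az": 0, "hand": 0}
    - {"x": 0, "y": -35, "z": 0, "ax": 0, "ay": 0, "az": 0, "hand": 0}
    - {"x": 0, "y": -10, "z": 0, "ax": 0, "ay": 0, "az": 0, "hand": 0}
    - {"x": 0, "y": 0, "z": 0, "ax": 0, "ay": 0, "az": 0, "hand": 0}
    - {"x": 0, "y": 0, "z": 0, "ax": 0, "ay": 0, "az": 0, "hand": 0}

```text
clock: 20.23
eef_pos: [0.4904, -0.0318, 0.2598]
ee_rot: [-1.111, -1.348, 1.35]
contact_force: [0.5, -0.3, -1.5]
finger_gap: 0.0433
```

```bash
cat >> h.py <<'E'
SC=np.array([0,67.6,12.1])/1000
def scanpose(tx,ty,yaw,dist=.10,z0=.06,sc=SC):
    a=np.radians(yaw); ex=np.array([np.cos(a),np.sin(a),0]); ey=np.array([-np.sin(a),np.cos(a),0]); ez=np.array([0,0,1.])
    L=np.array([tx,ty,z0])-.057*ex+.0225*ez
    n=-np.sin(np.radians(25))*ex+np.cos(np.radians(25))*ez
    x=ey; y=-n; z=np.cross(x,y); Rt=R.from_matrix(np.c_[x,y,z])
    return L+dist*n-Rt.apply(sc),Rt,L,n
E
python3 - <<'E'
from h import *
show(); snap("w13")
p,Rt,L,n=scanpose(.5769,.2607,4.6)
print(p,L,Rt.as_matrix().round(2))
plan(p,Rt,v=36,w=5)
plan(p+.06*n,Rt,v=36,w=5)
E
```

```text
t 20.23 p [490.4 -31.8 259.8] xaz 101.02 tilt 0.08 gap 43.3 F [ 0.5 -0.3 -1.5] T [-0.01  0.03  0.04] q [-0.24  0.15 -0.07  1.35 -0.   -0.43]
[0.46041194 0.25132759 0.23951087] [0.5200836  0.25612866 0.0825    ] [[-0.08  0.42 -0.9 ]
 [ 1.    0.03 -0.07]
 [ 0.   -0.91 -0.42]]
8 rows: x 35.6 y 2.5 z -0.9  ax -3.15 ay 0.79 az 0.18  |d|=35.7
9 rows: x 31.8 y -4.3 z 0.8  ax -2.80 ay 0.70 az 0.16  |d|=32.1
```

View pics/w13.png

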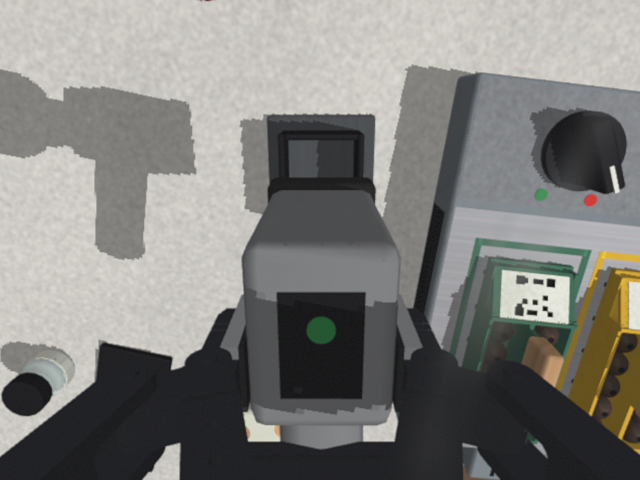

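send_rows:
  commands:
    - {"x": 31.8, "y": -4.3, "z": 0.8, "ax": -2.8, "ay": 0.7, "az": 0.16, "hand": 0}
    - {"x": 31.8, "y": -4.3, "z": 0.8, "ax": -2.8, "ay": 0.7, "az": 0.16, "hand": 0}
    - {"x": 31.8, "y": -4.3, "z": 0.8, "ax": -2.8, "ay": 0.7, "az": 0.16, "hand": 0}
    - {"x": 31.8, "y": -4.3, "z": 0.8, "ax": -2.8, "ay": 0.7, "az": 0.16, "hand": 0}
    - {"x": 31.8, "y": -4.3, "z": 0.8, "ax": -2.8, "ay": 0.7, "az": 0.16, "hand": 0}

```text
clock: 20.7
eef_pos: [0.4567, 0.1251, 0.2784]
ee_rot: [-1.314, -1.489, 1.172]
contact_force: [0.8, 0.3, -1.8]
finger_gap: 0.0435
```

send_rows:
  commands:
    - {"x": 31.8, "y": -4.3, "z": 0.8, "ax": -2.8, "ay": 0.7, "az": 0.16, "hand": 0}
    - {"x": 31.8, "y": -4.3, "z": 0.8, "ax": -2.8, "ay": 0.7, "az": 0.16, "hand": 0}
    - {"x": 31.8, "y": -4.3, "z": 0.8, "ax": -2.8, "ay": 0.7, "az": 0.16, "hand": 0}
    - {"x": 31.8, "y": -4.3, "z": 0.8, "ax": -2.8, "ay": 0.7, "az": 0.16, "hand": 0}
    - {"x": 0, "y": 0, "z": 0, "ax": 0, "ay": 0, "az": 0, "hand": 0}

```text
clock: 21.12
eef_pos: [0.4325, 0.2538, 0.2932]
ee_rot: [-1.469, -1.601, 1.017]
contact_force: [-0.7, -1.4, -2.9]
finger_gap: 0.0435
```

Run:
```python
from h import *
show(); snap("w14"); cv2.imwrite("pics/sc14.png",env.camera("scene")[:,:,::-1])
p,Rt,L,n=scanpose(.5769,.2607,4.6)
plan(p,Rt,v=36,w=5)
```

```text
t 21.12 p [432.5 253.8 293.2] xaz 94.93 tilt 25.11 gap 43.5 F [-0.7 -1.4 -2.9] T [-0.03  0.59 -0.04] q [ 0.45 -0.08 -0.32  0.92 -0.15  0.33]
2 rows: x -0.7 y 29.8 z -0.8  ax -0.04 ay 0.13 az 0.00  |d|=29.8
```

View pics/w14.png

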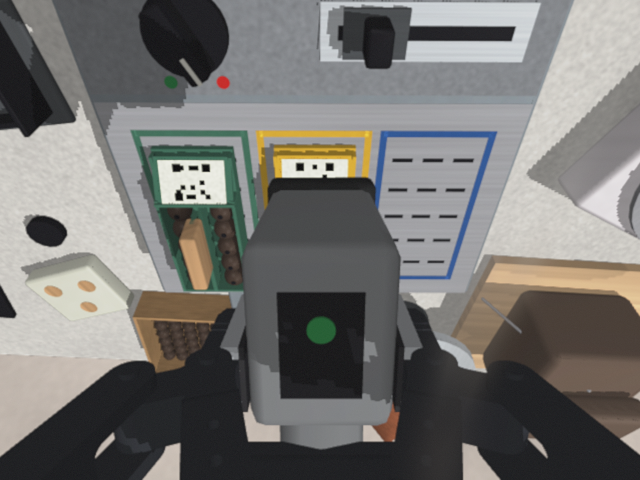

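View pics/sc14.png

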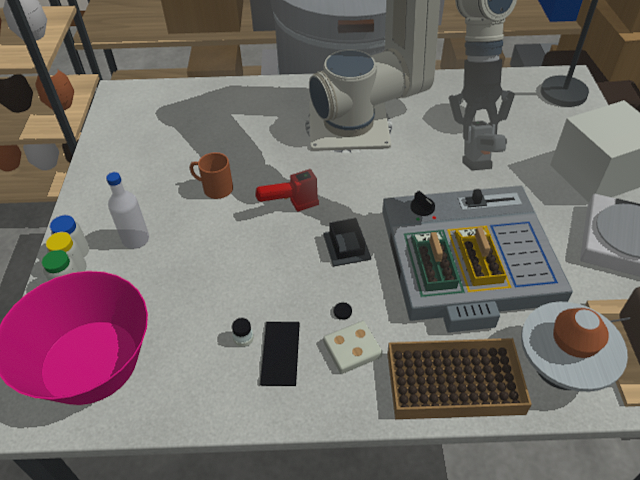

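send_rows:
  commands:
    - {"x": -0.7, "y": 29, "z": -0.8, "ax": 0, "ay": 0.13, "az": 0, "hand": 0}
    - {"x": -0.7, "y": 29, "z": -0.8, "ax": 0, "ay": 0.13, "az": 0, "hand": 0}
    - {"x": 0, "y": 0, "z": 0, "ax": 0, "ay": 0, "az": 0, "hand": 0}
    - {"x": 0, "y": 0, "z": 0, "ax": 0, "ay": 0, "az": 0, "hand": 0}
    - {"x": 0, "y": 0, "z": 0, "ax": 0, "ay": 0, "az": 0, "hand": 0}

```text
clock: 21.63
eef_pos: [0.462, 0.2492, 0.2432]
ee_rot: [-1.475, -1.59, 1.011]
contact_force: [0.0, -0.2, -1.8]
finger_gap: 0.0434
```

Run:
```python
from h import *
show(); a,c=snap("w15"); 
p,Rt,L,n=scanpose(.5769,.2607,4.6)
plan(p,Rt,n=1)
pp,q=pose(); o=pp+q.apply(SC); d=q.apply([0,1,0]); t=np.dot(L-o,d); print("axis dist",t,"miss",np.linalg.norm(L-o-t*d),"ang",np.degrees(np.arccos(-d@n)))
```

```text
t 21.63 p [462.  249.2 243.2] xaz 94.27 tilt 25.06 gap 43.4 F [ 0.  -0.2 -1.8] T [-0.06  0.52  0.05] q [ 0.41 -0.02 -0.4   0.78 -0.14  0.31]
1 rows: x 1.9 y 3.4 z 3.3  ax 0.15 ay -0.31 az -0.05  |d|=5.1
axis dist 0.10332350367186796 miss 0.004192116201667982 ang 0.15301136712283925
```

View pics/w15.png

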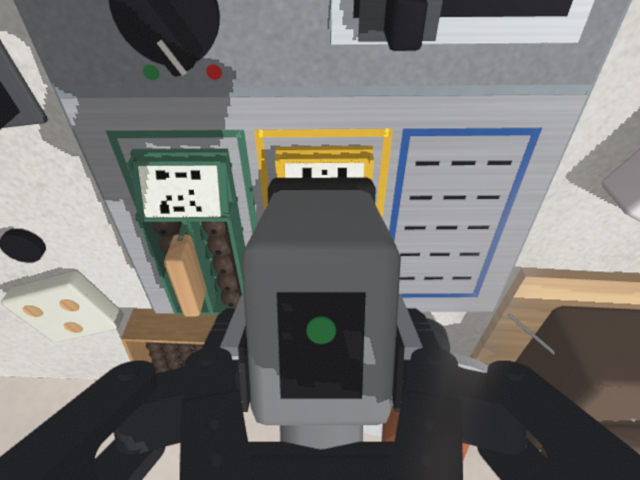

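send_rows:
  commands:
    - {"x": 1.7, "y": 3, "z": 3, "ax": 0.1, "ay": -0.3, "az": 0, "hand": 0}
    - {"x": 0, "y": 0, "z": 0, "ax": 0, "ay": 0, "az": 0, "hand": 0}
    - {"x": 0, "y": 0, "z": 0, "ax": 0, "ay": 0, "az": 0, "hand": 0}
    - {"x": 0, "y": 0, "z": 0, "ax": 0, "ay": 0, "az": 0, "hand": 0}

```text
clock: 22.02
eef_pos: [0.46, 0.2519, 0.2397]
ee_rot: [-1.472, -1.596, 1.016]
contact_force: [-0.3, 0.1, -1.8]
finger_gap: 0.0434
```

```bash
cat >> h.py <<'E'
def aim(tx,ty,yaw):
    show(); p,Rt,L,n=scanpose(tx,ty,yaw); plan(p,Rt,n=1)
    pp,q=pose(); o=pp+q.apply(SC); d=q.apply([0,1,0]); t=np.dot(L-o,d); print("axis dist",t,"miss",np.linalg.norm(L-o-t*d),"ang",np.degrees(np.arccos(-d@n)))
E
python3 -c "
from h import *
aim(.5769,.2607,4.6)"
```

```text
t 22.02 p [460.  251.9 239.7] xaz 94.66 tilt 25.06 gap 43.4 F [-0.3  0.1 -1.8] T [-0.05  0.61  0.03] q [ 0.42 -0.02 -0.41  0.77 -0.14  0.31]
1 rows: x -0.6 y 0.3 z -0.2  ax 0.06 ay 0.07 az -0.00  |d|=0.7
axis dist 0.10028705546866651 miss 0.0005920286950743792 ang 0.064947623919964
```

send_rows:
  commands:
    - {"x": 0, "y": 0, "z": 0, "ax": 0, "ay": 0, "az": 0, "hand": 0}
    - {"x": 0, "y": 0, "z": 0, "ax": 0, "ay": 0, "az": 0, "hand": 0}
    - {"x": 0, "y": 0, "z": 0, "ax": 0, "ay": 0, "az": 0, "hand": 0}
    - {"x": 0, "y": 0, "z": 0, "ax": 0, "ay": 0, "az": 0, "hand": 0}
    - {"x": 0, "y": 0, "z": 0, "ax": 0, "ay": 0, "az": 0, "hand": 0}

```text
clock: 22.43
eef_pos: [0.4601, 0.2518, 0.2392]
ee_rot: [-1.472, -1.595, 1.017]
contact_force: [-0.1, 0.2, -2.7]
finger_gap: 0.0437
```

send_rows:
  commands:
    - {"x": 0, "y": 0, "z": 0, "ax": 0, "ay": 0, "az": 0, "hand": 0}
    - {"x": 0, "y": 0, "z": 0, "ax": 0, "ay": 0, "az": 0, "hand": 0}
    - {"x": 0, "y": 0, "z": 0, "ax": 0, "ay": 0, "az": 0, "hand": 0}
    - {"x": 0, "y": 0, "z": 0, "ax": 0, "ay": 0, "az": 0, "hand": 0}
    - {"x": 0, "y": 0, "z": 0, "ax": 0, "ay": 0, "az": 0, "hand": 0}

```text
clock: 22.85
eef_pos: [0.4601, 0.2518, 0.2392]
ee_rot: [-1.472, -1.595, 1.017]
contact_force: [0.6, -0.1, -1.2]
finger_gap: 0.0435
```

send_rows:
  commands:
    - {"x": 0, "y": 0, "z": 0, "ax": 0, "ay": 0, "az": 0, "hand": 0}
    - {"x": 0, "y": 0, "z": 0, "ax": 0, "ay": 0, "az": 0, "hand": 0}
    - {"x": 0, "y": 0, "z": 0, "ax": 0, "ay": 0, "az": 0, "hand": 0}
    - {"x": 0, "y": 0, "z": 0, "ax": 0, "ay": 0, "az": 0, "hand": 0}
    - {"x": 0, "y": 0, "z": 0, "ax": 0, "ay": 0, "az": 0, "hand": 0}

```text
clock: 23.27
eef_pos: [0.4601, 0.2518, 0.2392]
ee_rot: [-1.472, -1.595, 1.017]
contact_force: [0.2, 0.3, -2.8]
finger_gap: 0.0435
```

Run:
```python
from h import *
aim(.5769,.2607,4.6)
a,c=snap("w16"); b=env.camera("side"); cv2.imwrite("pics/sd16.png",b[:,:,::-1]); crop(b,170,70,220,180,"pics/sd16c.png",3.2)
a0=cv2.imread("pics/w15.png")[:,:,::-1]
print(a0[325:335,315:325].mean((0,1)),a[325:335,315:325].mean((0,1)))
```

```text
t 23.27 p [460.1 251.8 239.2] xaz 94.65 tilt 25.03 gap 43.5 F [ 0.2  0.3 -2.8] T [-0.05  0.57 -0.04] q [ 0.42 -0.02 -0.41  0.77 -0.14  0.31]
1 rows: x -0.5 y -0.2 z -0.3  ax 0.03 ay 0.06 az -0.02  |d|=0.6
axis dist 0.09983641859832376 miss 0.000492723245020967 ang 0.03535534345709961
[41.51 99.23 56.08] [41.6  99.66 56.33]
```

View pics/sd16c.png

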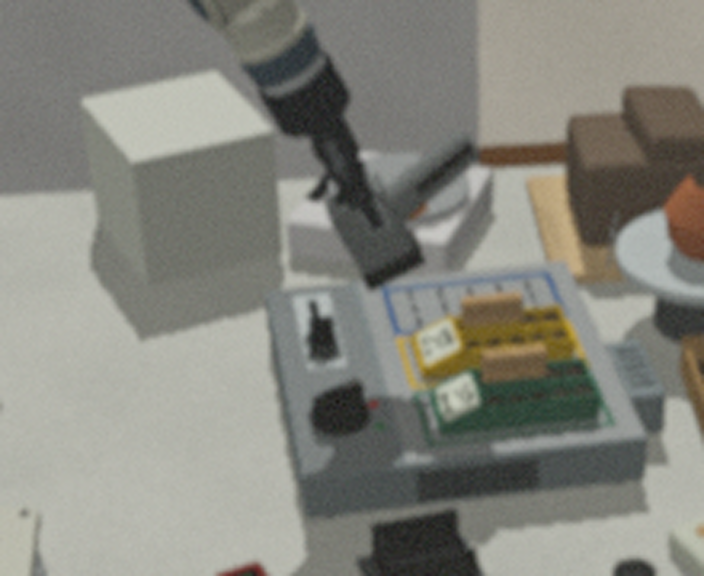

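View pics/w16.png

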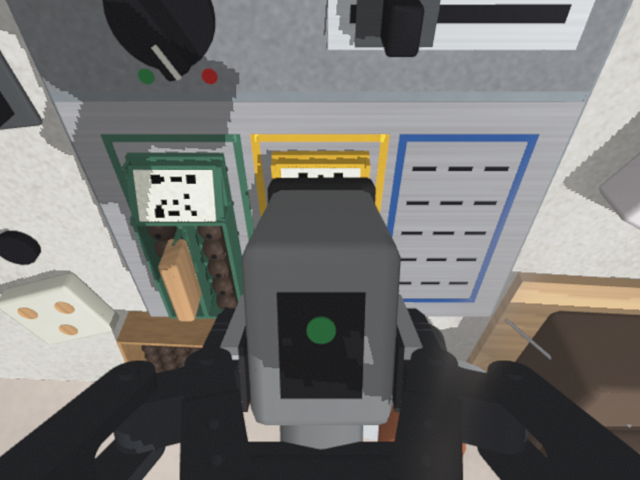

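send_rows:
  commands:
    - {"x": 0, "y": 0, "z": 0, "ax": 0, "ay": 0, "az": 0, "hand": 0}
    - {"x": 0, "y": 0, "z": 0, "ax": 0, "ay": 0, "az": 0, "hand": 0}
    - {"x": 0, "y": 0, "z": 0, "ax": 0, "ay": 0, "az": 0, "hand": 0}
    - {"x": 0, "y": 0, "z": 0, "ax": 0, "ay": 0, "az": 0, "hand": 0}
    - {"x": 0, "y": 0, "z": 0, "ax": 0, "ay": 0, "az": 0, "hand": 0}

```text
clock: 23.78
eef_pos: [0.4601, 0.2518, 0.2392]
ee_rot: [-1.472, -1.595, 1.017]
contact_force: [0.5, 0.3, -2.1]
finger_gap: 0.0433
```

Run:
```python
from h import *
p,Rt,L,n=scanpose(.5853,.1557,4.6); plan(p,Rt,v=28)
```

```text
4 rows: x -26.5 y -0.0 z -0.1  ax 0.01 ay 0.02 az -0.01  |d|=26.5
```

send_rows:
  commands:
    - {"x": -26.5, "y": -5, "z": 0, "ax": 0, "ay": 0, "az": 0, "hand": 0}
    - {"x": -26.5, "y": 0, "z": 0, "ax": 0, "ay": 0, "az": 0, "hand": 0}
    - {"x": -26.5, "y": 0, "z": 0, "ax": 0, "ay": 0, "az": 0, "hand": 0}
    - {"x": -26.5, "y": 5, "z": 0, "ax": 0, "ay": 0, "az": 0, "hand": 0}
    - {"x": 0, "y": 0, "z": 0, "ax": 0, "ay": 0, "az": 0, "hand": 0}

```text
clock: 24.2
eef_pos: [0.4689, 0.1428, 0.2389]
ee_rot: [-1.475, -1.592, 1.016]
contact_force: [0.3, -0.1, -1.3]
finger_gap: 0.0433
```

send_rows:
  commands:
    - {"x": 0, "y": 0, "z": 0, "ax": 0, "ay": 0, "az": 0, "hand": 0}
    - {"x": 0, "y": 0, "z": 0, "ax": 0, "ay": 0, "az": 0, "hand": 0}
    - {"x": 0, "y": 0, "z": 0, "ax": 0, "ay": 0, "az": 0, "hand": 0}

```text
clock: 24.45
eef_pos: [0.4687, 0.1468, 0.2395]
ee_rot: [-1.471, -1.596, 1.017]
contact_force: [-0.2, -0.8, -2.1]
finger_gap: 0.0434
```

Run:
```python
from h import *
aim(.5853,.1557,4.6); snap("w17")
```

```text
t 24.45 p [468.7 146.8 239.5] xaz 94.69 tilt 25.04 gap 43.4 F [-0.2 -0.8 -2.1] T [-0.05  0.65 -0.03] q [ 0.15 -0.1  -0.48  0.75 -0.03  0.06]
1 rows: x -0.4 y -0.0 z -0.1  ax 0.04 ay 0.09 az 0.00  |d|=0.5
axis dist 0.09998298471287036 miss 0.0004458707461038182 ang 0.042220568976308756
```

View pics/w17.png

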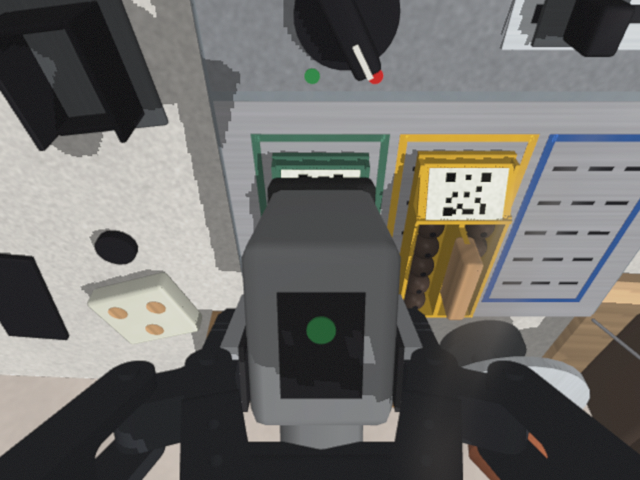

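Aimed at green; hold about 2 s.

send_rows:
  commands:
    - {"x": 0, "y": 0, "z": 0, "ax": 0, "ay": 0, "az": 0, "hand": 0}
    - {"x": 0, "y": 0, "z": 0, "ax": 0, "ay": 0, "az": 0, "hand": 0}
    - {"x": 0, "y": 0, "z": 0, "ax": 0, "ay": 0, "az": 0, "hand": 0}
    - {"x": 0, "y": 0, "z": 0, "ax": 0, "ay": 0, "az": 0, "hand": 0}
    - {"x": 0, "y": 0, "z": 0, "ax": 0, "ay": 0, "az": 0, "hand": 0}

```text
clock: 24.92
eef_pos: [0.4687, 0.1464, 0.2393]
ee_rot: [-1.471, -1.596, 1.017]
contact_force: [0.5, -0.2, -1.8]
finger_gap: 0.0434
```

send_rows:
  commands:
    - {"x": 0, "y": 0, "z": 0, "ax": 0, "ay": 0, "az": 0, "hand": 0}
    - {"x": 0, "y": 0, "z": 0, "ax": 0, "ay": 0, "az": 0, "hand": 0}
    - {"x": 0, "y": 0, "z": 0, "ax": 0, "ay": 0, "az": 0, "hand": 0}
    - {"x": 0, "y": 0, "z": 0, "ax": 0, "ay": 0, "az": 0, "hand": 0}
    - {"x": 0, "y": 0, "z": 0, "ax": 0, "ay": 0, "az": 0, "hand": 0}

```text
clock: 25.33
eef_pos: [0.4687, 0.1461, 0.2393]
ee_rot: [-1.472, -1.595, 1.017]
contact_force: [-0.6, -0.6, -1.4]
finger_gap: 0.0433
```

send_rows:
  commands:
    - {"x": 0, "y": 0, "z": 0, "ax": 0, "ay": 0, "az": 0, "hand": 0}
    - {"x": 0, "y": 0, "z": 0, "ax": 0, "ay": 0, "az": 0, "hand": 0}
    - {"x": 0, "y": 0, "z": 0, "ax": 0, "ay": 0, "az": 0, "hand": 0}
    - {"x": 0, "y": 0, "z": 0, "ax": 0, "ay": 0, "az": 0, "hand": 0}
    - {"x": 0, "y": 0, "z": 0, "ax": 0, "ay": 0, "az": 0, "hand": 0}

```text
clock: 25.75
eef_pos: [0.4687, 0.1461, 0.2393]
ee_rot: [-1.472, -1.595, 1.017]
contact_force: [-0.3, 0.0, -2.0]
finger_gap: 0.0438
```

send_rows:
  commands:
    - {"x": 0, "y": 0, "z": 0, "ax": 0, "ay": 0, "az": 0, "hand": 0}
    - {"x": 0, "y": 0, "z": 0, "ax": 0, "ay": 0, "az": 0, "hand": 0}
    - {"x": 0, "y": 0, "z": 0, "ax": 0, "ay": 0, "az": 0, "hand": 0}
    - {"x": 0, "y": 0, "z": 0, "ax": 0, "ay": 0, "az": 0, "hand": 0}
    - {"x": 0, "y": 0, "z": 0, "ax": 0, "ay": 0, "az": 0, "hand": 0}

```text
clock: 26.17
eef_pos: [0.4687, 0.1461, 0.2393]
ee_rot: [-1.472, -1.595, 1.017]
contact_force: [-0.8, 0.2, -1.7]
finger_gap: 0.0433
```

Run:
```python
from h import *
aim(.5853,.1557,4.6); 
T=np.array([.4911,-.0321,.20]); plan(T+[0,0,.05],down(101.05),v=36,w=5)
```

```text
t 26.17 p [468.7 146.1 239.3] xaz 94.65 tilt 25.03 gap 43.3 F [-0.8  0.2 -1.7] T [-0.03  0.59  0.06] q [ 0.15 -0.1  -0.48  0.75 -0.03  0.06]
1 rows: x 0.2 y -0.1 z -0.2  ax 0.03 ay 0.06 az -0.02  |d|=0.3
axis dist 0.09985736960949858 miss 0.0002658866558078065 ang 0.03490286162909534
6 rows: x -30.0 y -1.6 z -0.3  ax 4.17 ay -1.05 az -0.24  |d|=30.0
```

send_rows:
  commands:
    - {"x": -30, "y": -1.6, "z": -0.3, "ax": 4.17, "ay": -1.05, "az": -0.24, "hand": 0}
    - {"x": -30, "y": -1.6, "z": -0.3, "ax": 4.17, "ay": -1.05, "az": -0.24, "hand": 0}
    - {"x": -30, "y": -1.6, "z": -0.3, "ax": 4.17, "ay": -1.05, "az": -0.24, "hand": 0}
    - {"x": -30, "y": -1.6, "z": -0.3, "ax": 4.17, "ay": -1.05, "az": -0.24, "hand": 0}
    - {"x": -30, "y": -1.6, "z": -0.3, "ax": 4.17, "ay": -1.05, "az": -0.24, "hand": 0}

```text
clock: 26.58
eef_pos: [0.4857, -0.0043, 0.2488]
ee_rot: [-1.171, -1.393, 1.301]
contact_force: [0.5, 1.2, -1.5]
finger_gap: 0.0436
```

send_rows:
  commands:
    - {"x": -30, "y": -1.6, "z": -0.3, "ax": 4.17, "ay": -1.05, "az": -0.24, "hand": 0}
    - {"x": 0, "y": 0, "z": 0, "ax": 0, "ay": 0, "az": 0, "hand": 0}
    - {"x": 0, "y": 0, "z": 0, "ax": 0, "ay": 0, "az": 0, "hand": 0}
    - {"x": 0, "y": 0, "z": 0, "ax": 0, "ay": 0, "az": 0, "hand": 0}

```text
clock: 26.92
eef_pos: [0.491, -0.0322, 0.2493]
ee_rot: [-1.112, -1.349, 1.349]
contact_force: [-1.2, 0.3, -1.4]
finger_gap: 0.0433
```

Run:
```python
from h import *
show(); snap("w18")
plan([.4911,-.0321,.14],down(101.05),v=30,w=5)
```

```text
t 26.92 p [491.  -32.2 249.3] xaz 101.01 tilt 0.03 gap 43.3 F [-1.2  0.3 -1.4] T [ 0.04  0.03 -0.02] q [-0.24  0.16 -0.09  1.32  0.   -0.43]
4 rows: x -0.1 y 27.4 z -0.1  ax 0.00 ay 0.00 az 0.00  |d|=27.4
```

View pics/w18.png

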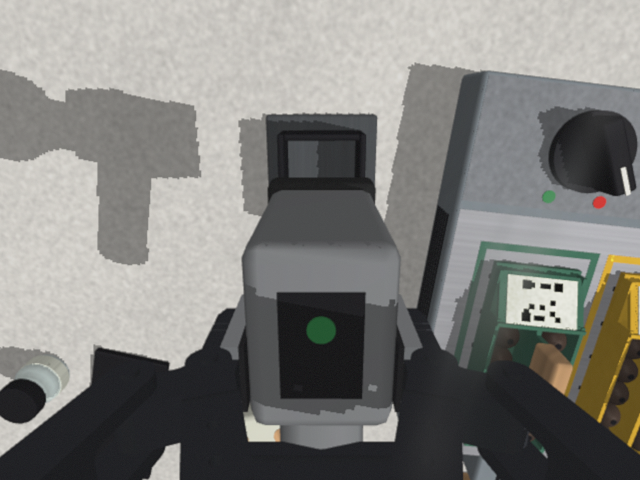

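send_rows:
  commands:
    - {"x": 0, "y": 27, "z": 0, "ax": 0, "ay": 0, "az": 0, "hand": 0}
    - {"x": 0, "y": 27, "z": 0, "ax": 0, "ay": 0, "az": 0, "hand": 0}
    - {"x": 0, "y": 27, "z": 0, "ax": 0, "ay": 0, "az": 0, "hand": 0}
    - {"x": 0, "y": 27, "z": 0, "ax": 0, "ay": 0, "az": 0, "hand": 0}
    - {"x": 0, "y": 0, "z": 0, "ax": 0, "ay": 0, "az": 0, "hand": 0}

```text
clock: 27.38
eef_pos: [0.488, -0.0306, 0.1382]
ee_rot: [-1.105, -1.348, 1.352]
contact_force: [-0.8, 0.9, -2.8]
finger_gap: 0.0435
```

send_rows:
  commands:
    - {"x": 0, "y": 0, "z": 0, "ax": 0, "ay": 0, "az": 0, "hand": 0}
    - {"x": 0, "y": 0, "z": 0, "ax": 0, "ay": 0, "az": 0, "hand": 0}
    - {"x": 0, "y": 0, "z": 0, "ax": 0, "ay": 0, "az": 0, "hand": 0}

```text
clock: 27.63
eef_pos: [0.4918, -0.0322, 0.1438]
ee_rot: [-1.114, -1.352, 1.35]
contact_force: [0.3, 1.0, -1.1]
finger_gap: 0.0435
```

Run:
```python
from h import *
show(); snap("w19")
plan([.4911,-.0321,.082],down(101.05),v=16,w=5)
```

```text
t 27.63 p [491.8 -32.2 143.8] xaz 101.09 tilt 0.18 gap 43.5 F [ 0.3  1.  -1.1] T [-0.02  0.03 -0.05] q [-0.24  0.21 -0.3   1.05 -0.   -0.43]
4 rows: x 0.1 y 15.4 z 0.2  ax 0.04 ay 0.01 az -0.02  |d|=15.4
```

View pics/w19.png

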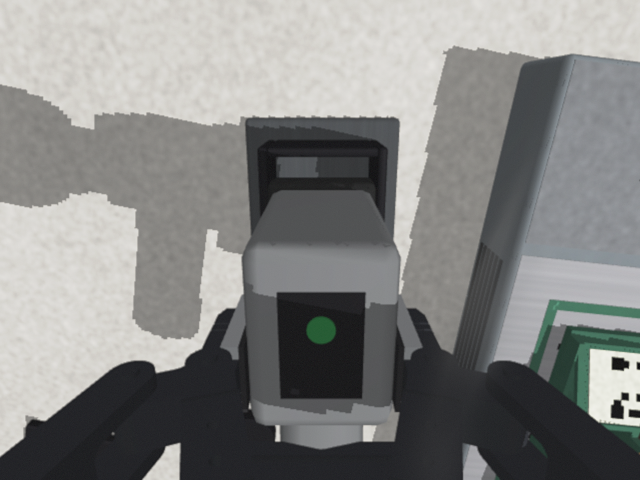

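send_rows:
  commands:
    - {"x": 0, "y": 12, "z": 0.2, "ax": 0, "ay": 0, "az": 0, "hand": 0}
    - {"x": 0, "y": 12, "z": 0.2, "ax": 0, "ay": 0, "az": 0, "hand": 0}
    - {"x": 0, "y": 12, "z": 0.2, "ax": 0, "ay": 0, "az": 0, "hand": 0}
    - {"x": 0, "y": 0, "z": 0, "ax": 0, "ay": 0, "az": 0, "hand": 0}

```text
clock: 28.02
eef_pos: [0.4899, -0.0323, 0.1051]
ee_rot: [-1.11, -1.349, 1.35]
contact_force: [-0.6, -0.0, -1.9]
finger_gap: 0.0433
```

send_rows:
  commands:
    - {"x": 0, "y": 12, "z": 0, "ax": 0, "ay": 0, "az": 0, "hand": 0}
    - {"x": 0, "y": 8, "z": 0, "ax": 0, "ay": 0, "az": 0, "hand": 0}
    - {"x": 0, "y": 0, "z": 0, "ax": 0, "ay": 0, "az": 0, "hand": 0}
    - {"x": 0, "y": 0, "z": 0, "ax": 0, "ay": 0, "az": 0, "hand": 0}

```text
clock: 28.35
eef_pos: [0.4904, -0.0324, 0.0862]
ee_rot: [-1.112, -1.35, 1.35]
contact_force: [-0.9, 0.2, -2.3]
finger_gap: 0.0434
```

Run:
```python
from h import *
show()
plan([.4911,-.0321,.0755],down(101.05),v=16,w=5)
```

```text
t 28.35 p [490.4 -32.4  86.2] xaz 101.06 tilt 0.02 gap 43.4 F [-0.9  0.2 -2.3] T [0.01 0.   0.03] q [-0.24  0.26 -0.4   0.91 -0.   -0.43]
1 rows: x 0.2 y 10.7 z -0.7  ax -0.02 ay 0.01 az -0.00  |d|=10.8
```

send_rows:
  commands:
    - {"x": 0, "y": 5, "z": -0.4, "ax": 0, "ay": 0, "az": 0, "hand": 0}
    - {"x": 0, "y": 4, "z": -0.4, "ax": 0, "ay": 0, "az": 0, "hand": 0}
    - {"x": 0, "y": 0, "z": 0, "ax": 0, "ay": 0, "az": 0, "hand": 0}
    - {"x": 0, "y": 0, "z": 0, "ax": 0, "ay": 0, "az": 0, "hand": 0}

```text
clock: 28.68
eef_pos: [0.491, -0.0323, 0.0767]
ee_rot: [-1.111, -1.349, 1.35]
contact_force: [-0.2, 0.1, -1.9]
finger_gap: 0.0432
```

send_rows:
  commands:
    - {"x": 0, "y": 1.5, "z": 0, "ax": 0, "ay": 0, "az": 0, "hand": 0}
    - {"x": 0, "y": 0, "z": 0, "ax": 0, "ay": 0, "az": 0, "hand": 0}
    - {"x": 0, "y": 0, "z": 0, "ax": 0, "ay": 0, "az": 0, "hand": 0}

```text
clock: 28.93
eef_pos: [0.4913, -0.0323, 0.0756]
ee_rot: [-1.112, -1.35, 1.35]
contact_force: [-1.1, 0.5, 2.2]
finger_gap: 0.0438
```

Nose is on the base plate; open and rise.

send_rows:
  commands:
    - {"x": 0, "y": 0, "z": 0, "ax": 0, "ay": 0, "az": 0, "hand": 0.85}
    - {"x": 0, "y": 0, "z": 0, "ax": 0, "ay": 0, "az": 0, "hand": 0.85}
    - {"x": 0, "y": 0, "z": 0, "ax": 0, "ay": 0, "az": 0, "hand": 0.85}
    - {"x": 0, "y": 0, "z": 0, "ax": 0, "ay": 0, "az": 0, "hand": 0.85}

```text
clock: 29.27
eef_pos: [0.4911, -0.0323, 0.0753]
ee_rot: [-1.112, -1.35, 1.35]
contact_force: [-0.3, 0.6, 1.0]
finger_gap: 0.0728
```

send_rows:
  commands:
    - {"x": 0, "y": -15, "z": 0, "ax": 0, "ay": 0, "az": 0, "hand": 0.85}
    - {"x": 0, "y": -30, "z": 0, "ax": 0, "ay": 0, "az": 0, "hand": 0.85}
    - {"x": 0, "y": -35, "z": 0, "ax": 0, "ay": 0, "az": 0, "hand": 0.85}
    - {"x": 0, "y": -35, "z": 0, "ax": 0, "ay": 0, "az": 0, "hand": 0.85}
    - {"x": 0, "y": -35, "z": 0, "ax": 0, "ay": 0, "az": 0, "hand": 0.85}

```text
clock: 29.68
eef_pos: [0.4908, -0.0322, 0.2269]
ee_rot: [-1.111, -1.349, 1.35]
contact_force: [0.5, -0.5, 0.1]
finger_gap: 0.0725
```

send_rows:
  commands:
    - {"x": 0, "y": 0, "z": 0, "ax": 0, "ay": 0, "az": 0, "hand": 0.85}
    - {"x": 0, "y": 0, "z": 0, "ax": 0, "ay": 0, "az": 0, "hand": 0.85}

```text
clock: 29.85
eef_pos: [0.492, -0.0324, 0.2271]
ee_rot: [-1.115, -1.352, 1.349]
contact_force: [-0.4, 0.4, -0.3]
finger_gap: 0.0724
```

Run:
```python
from h import *
show(); snap("w20"); cv2.imwrite("pics/sc20.png",env.camera("scene")[:,:,::-1])
```

```text
t 29.85 p [492.  -32.4 227.1] xaz 101.06 tilt 0.22 gap 72.4 F [-0.4  0.4 -0.3] T [ 0.03 -0.    0.04] q [-0.24  0.16 -0.14  1.26 -0.   -0.43]
```

View pics/w20.png

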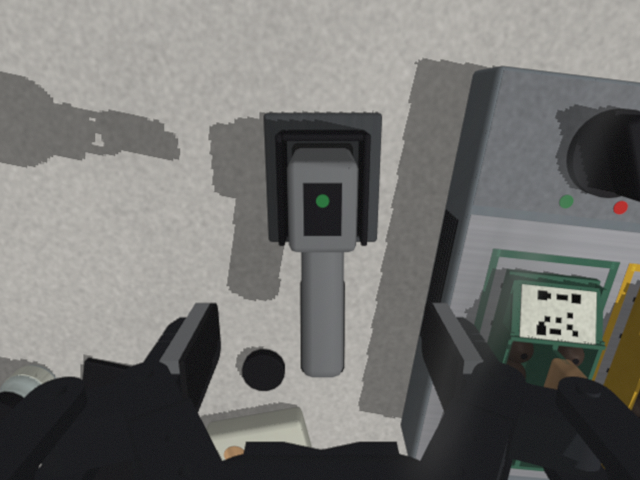

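View pics/sc20.png

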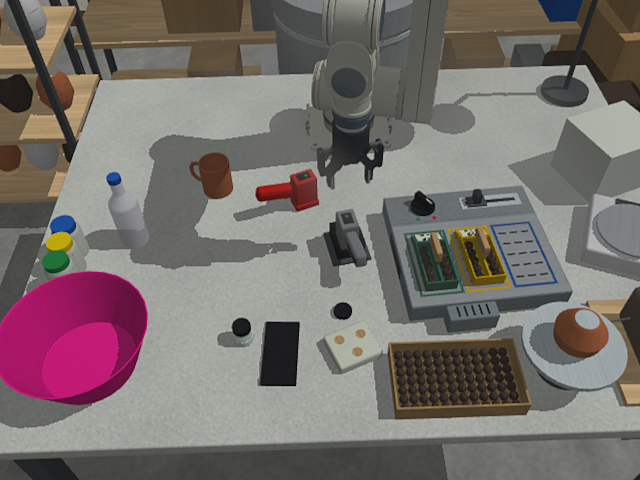

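Run:
```python
from h import *
a,c=load("w1"); f=lambda x,y:(190+(x+.5)/2.75-.5,85+(y+.5)/2.75-.5)
print("grip top",toplane([f(460,95),f(513,95),f(513,168),f(460,168),f(487,131)],.097,c).round(4)[:,:2].tolist())
print("plate",toplane([f(420,80),f(543,80),f(541,173),f(418,173)],.067,c).round(4)[:,:2].tolist())
print("slot ends",toplane([f(408,128),f(740,128)],.06,c).round(4)[:,:2].tolist())
print("dial",toplane([f(120,128)],.069,c).round(4)[:,:2].tolist(), "pointer",toplane([f(116,153),f(145,206)],.096,c).round(4)[:,:2].tolist())
ca,sa=np.cos(np.radians(4.62)),np.sin(np.radians(4.62)); O=np.array([.577,.2605])-.05*np.array([ca,sa]); print("O",O)
for l in ((-.12,.09),(-.12,-.09)): print(l,O+[ca*l[0]-sa*l[1],sa*l[0]+ca*l[1]])
plan([.395,.28,.25],down(94.6),v=36)
```

```text
grip top [[0.3895, 0.2793], [0.3881, 0.2976], [0.4127, 0.3004], [0.4142, 0.2818], [0.4008, 0.2899]]
plate [[0.3864, 0.2666], [0.3829, 0.3118], [0.4166, 0.3153], [0.4202, 0.2689]]
slot ends [[0.4044, 0.264], [0.3947, 0.3896]]
dial [[0.412, 0.1568]] pointer [[0.4184, 0.1609], [0.4362, 0.1714]]
O [0.52716246 0.25647266]
(-0.12, 0.09) [0.40030314 0.33651461]
(-0.12, -0.09) [0.41480158 0.15709946]
10 rows: x 32.3 y -2.5 z 5.1  ax -0.01 ay 0.65 az 0.00  |d|=32.8
```

send_rows:
  commands:
    - {"x": 32.3, "y": -2.5, "z": 5.1, "ax": 0, "ay": 0.65, "az": 0, "hand": 0.7}
    - {"x": 32.3, "y": -2.5, "z": 5.1, "ax": 0, "ay": 0.65, "az": 0, "hand": 0.7}
    - {"x": 32.3, "y": -2.5, "z": 5.1, "ax": 0, "ay": 0.65, "az": 0, "hand": 0.7}
    - {"x": 32.3, "y": -2.5, "z": 5.1, "ax": 0, "ay": 0.65, "az": 0, "hand": 0.7}
    - {"x": 32.3, "y": -2.5, "z": 5.1, "ax": 0, "ay": 0.65, "az": 0, "hand": 0.7}

```text
clock: 30.37
eef_pos: [0.4373, 0.1237, 0.2364]
ee_rot: [-1.14, -1.306, 1.31]
contact_force: [0.4, -1.1, 0.3]
finger_gap: 0.0598
```

send_rows:
  commands:
    - {"x": 32.3, "y": -2.5, "z": 5.1, "ax": 0, "ay": 0.65, "az": 0, "hand": 0.6}
    - {"x": 32.3, "y": -2.5, "z": 5.1, "ax": 0, "ay": 0.65, "az": 0, "hand": 0.6}
    - {"x": 32.3, "y": -2.5, "z": 5.1, "ax": 0, "ay": 0.65, "az": 0, "hand": 0.6}
    - {"x": 32.3, "y": -2.5, "z": 5.1, "ax": 0, "ay": 0.65, "az": 0, "hand": 0.6}
    - {"x": 32.3, "y": -2.5, "z": 5.1, "ax": 0, "ay": 0.65, "az": 0, "hand": 0.6}

```text
clock: 30.78
eef_pos: [0.3937, 0.2813, 0.2489]
ee_rot: [-1.17, -1.264, 1.269]
contact_force: [1.0, 0.7, 0.8]
finger_gap: 0.0511
```

send_rows:
  commands:
    - {"x": 0, "y": 0, "z": 0, "ax": 0, "ay": 0, "az": 0, "hand": 0.6}
    - {"x": 0, "y": 0, "z": 0, "ax": 0, "ay": 0, "az": 0, "hand": 0.6}
    - {"x": 0, "y": 0, "z": 0, "ax": 0, "ay": 0, "az": 0, "hand": 0.6}

```text
clock: 31.03
eef_pos: [0.3946, 0.2798, 0.2491]
ee_rot: [-1.169, -1.266, 1.27]
contact_force: [0.3, -0.4, 0.3]
finger_gap: 0.051
```

Run:
```python
from h import *
show(); snap("w21")
plan([.401,.290,.15],down(94.6),v=30)
```

```text
t 31.03 p [394.6 279.8 249.1] xaz 94.61 tilt 0.16 gap 51.0 F [ 0.3 -0.4  0.3] T [0.03 0.02 0.  ] q [ 0.44  0.15 -0.11  1.32 -0.    0.36]
4 rows: x 2.5 y 24.8 z -1.8  ax -0.03 ay -0.01 az -0.02  |d|=25.0
```

View pics/w21.png

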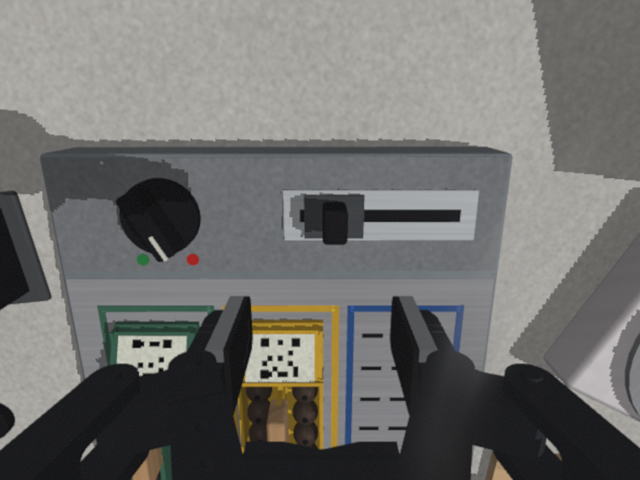

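Run:
```python
from h import *
a,c=load("w21"); crop(a,280,180,110,70,"pics/w21a.png",7)
cd=toplane([[157,213]],.069,c); print(cd)
```

```text
[[0.40907387 0.15563331 0.069     ]]
```

View pics/w21a.png

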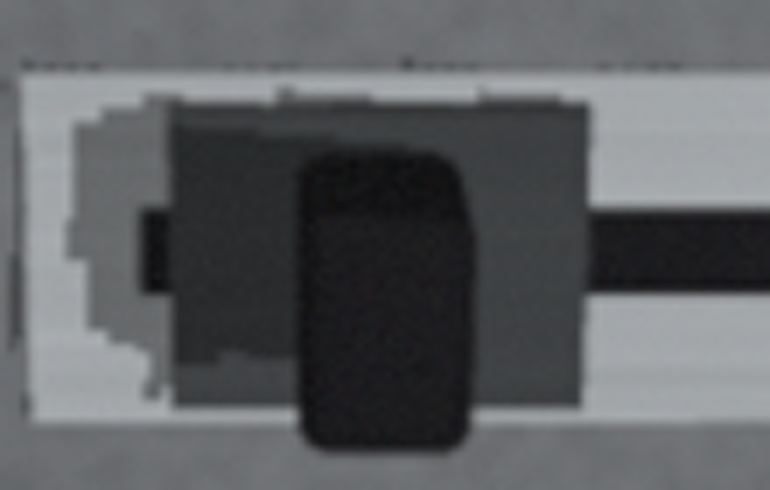

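Run:
```python
from h import *
a,c=load("w21"); print(toplane([[335.1,227.4]],.097,c),toplane([[334.4,216.4]],.064,c))
```

```text
[[0.40135671 0.29055692 0.097     ]] [[0.40228255 0.29109832 0.064     ]]
```

send_rows:
  commands:
    - {"x": 2.5, "y": 24.8, "z": -1.8, "ax": 0, "ay": 0, "az": 0, "hand": 0.6}
    - {"x": 2.5, "y": 24.8, "z": -1.8, "ax": 0, "ay": 0, "az": 0, "hand": 0.6}
    - {"x": 2.5, "y": 24.8, "z": -1.8, "ax": 0, "ay": 0, "az": 0, "hand": 0.6}
    - {"x": 2.5, "y": 24.8, "z": -1.8, "ax": 0, "ay": 0, "az": 0, "hand": 0.6}
    - {"x": 0, "y": 0, "z": 0, "ax": 0, "ay": 0, "az": 0, "hand": 0.6}

```text
clock: 31.5
eef_pos: [0.4, 0.2886, 0.1468]
ee_rot: [-1.169, -1.26, 1.271]
contact_force: [0.0, 0.1, 0.6]
finger_gap: 0.0513
```

send_rows:
  commands:
    - {"x": 0, "y": 0, "z": 0, "ax": 0, "ay": 0, "az": 0, "hand": 0.6}
    - {"x": 0, "y": 0, "z": 0, "ax": 0, "ay": 0, "az": 0, "hand": 0.6}
    - {"x": 0, "y": 0, "z": 0, "ax": 0, "ay": 0, "az": 0, "hand": 0.6}

```text
clock: 31.75
eef_pos: [0.4022, 0.2905, 0.1527]
ee_rot: [-1.172, -1.269, 1.266]
contact_force: [0.0, -0.3, 0.0]
finger_gap: 0.0513
```

Run:
```python
from h import *
show()
plan([.401,.290,.083],down(94.6),v=24)
```

```text
t 31.75 p [402.2 290.5 152.7] xaz 94.51 tilt 0.11 gap 51.3 F [ 0.  -0.3  0. ] T [ 0.07  0.02 -0.04] q [ 0.46  0.21 -0.28  1.08 -0.    0.38]
3 rows: x -0.1 y 23.2 z 0.4  ax 0.03 ay -0.03 az 0.01  |d|=23.2
```

send_rows:
  commands:
    - {"x": 0, "y": 23, "z": 0.4, "ax": 0, "ay": 0, "az": 0, "hand": 0.6}
    - {"x": 0, "y": 23, "z": 0.4, "ax": 0, "ay": 0, "az": 0, "hand": 0.6}
    - {"x": 0, "y": 18, "z": 0.4, "ax": 0, "ay": 0, "az": 0, "hand": 0.6}
    - {"x": 0, "y": 0, "z": 0, "ax": 0, "ay": 0, "az": 0, "hand": 0.6}
    - {"x": 0, "y": 0, "z": 0, "ax": 0, "ay": 0, "az": 0, "hand": 0.6}

```text
clock: 32.17
eef_pos: [0.4003, 0.2905, 0.0879]
ee_rot: [-1.17, -1.267, 1.268]
contact_force: [0.4, -1.1, 0.2]
finger_gap: 0.0512
```

send_rows:
  commands:
    - {"x": 0, "y": 0, "z": 0, "ax": 0, "ay": 0, "az": 0, "hand": 0.6}

```text
clock: 32.25
eef_pos: [0.401, 0.2909, 0.0887]
ee_rot: [-1.171, -1.269, 1.266]
contact_force: [-0.2, 0.0, 0.1]
finger_gap: 0.0516
```

Run:
```python
from h import *
show()
plan([.401,.2903,.083],down(94.6),n=1)
```

```text
t 32.25 p [401.  290.9  88.7] xaz 94.55 tilt 0.11 gap 51.6 F [-0.2  0.   0.1] T [-0.07  0.04  0.01] q [ 0.46  0.26 -0.39  0.92  0.    0.38]
1 rows: x -0.6 y 5.7 z 0.1  ax 0.10 ay -0.05 az 0.04  |d|=5.8
```

send_rows:
  commands:
    - {"x": 0, "y": 5, "z": 0, "ax": 0.1, "ay": 0, "az": 0, "hand": 0.6}
    - {"x": 0, "y": 0, "z": 0, "ax": 0, "ay": 0, "az": 0, "hand": 0}
    - {"x": 0, "y": 0, "z": 0, "ax": 0, "ay": 0, "az": 0, "hand": 0}
    - {"x": 0, "y": 0, "z": 0, "ax": 0, "ay": 0, "az": 0, "hand": 0}
    - {"x": 0, "y": 0, "z": 0, "ax": 0, "ay": 0, "az": 0, "hand": 0}
  newtons: 30

```text
clock: 32.67
eef_pos: [0.4004, 0.2906, 0.0826]
ee_rot: [-1.17, -1.267, 1.268]
contact_force: [-1.6, -0.9, 3.7]
finger_gap: 0.0173
```

Run:
```python
from h import *
show()
```

```text
t 32.67 p [400.4 290.6  82.6] xaz 94.56 tilt 0.08 gap 17.3 F [-1.6 -0.9  3.7] T [-0.2   0.19 -0.  ] q [ 0.46  0.27 -0.39  0.91  0.    0.38]
```

Gripped the damper (17.3 mm). Slide in tool +x.

send_rows:
  commands:
    - {"x": 8, "y": 0, "z": 0, "ax": 0, "ay": 0, "az": 0, "hand": 0}
    - {"x": 12, "y": 0, "z": 0, "ax": 0, "ay": 0, "az": 0, "hand": 0}
    - {"x": 12, "y": 0, "z": 0, "ax": 0, "ay": 0, "az": 0, "hand": 0}
    - {"x": 12, "y": 0, "z": 0, "ax": 0, "ay": 0, "az": 0, "hand": 0}
    - {"x": 12, "y": 0, "z": 0, "ax": 0, "ay": 0, "az": 0, "hand": 0}

```text
clock: 33.08
eef_pos: [0.3958, 0.347, 0.0826]
ee_rot: [-1.17, -1.266, 1.268]
contact_force: [0.8, -3.5, 6.5]
finger_gap: 0.0177
```

send_rows:
  commands:
    - {"x": 8, "y": 0, "z": 0, "ax": 0, "ay": 0, "az": 0, "hand": 0}
    - {"x": 4, "y": 0, "z": 0, "ax": 0, "ay": 0, "az": 0, "hand": 0}
    - {"x": 0, "y": 0, "z": 0, "ax": 0, "ay": 0, "az": 0, "hand": 0}
    - {"x": 0, "y": 0, "z": 0, "ax": 0, "ay": 0, "az": 0, "hand": 0}

```text
clock: 33.42
eef_pos: [0.3947, 0.3597, 0.0826]
ee_rot: [-1.168, -1.268, 1.268]
contact_force: [-1.4, 2.4, 4.5]
finger_gap: 0.0173
```

Run:
```python
from h import *
show()
```

```text
t 33.42 p [394.7 359.7  82.6] xaz 94.61 tilt 0.12 gap 17.3 F [-1.4  2.4  4.5] T [ 0.49  0.32 -0.  ] q [ 0.58  0.33 -0.31  0.94  0.    0.5 ]
```

send_rows:
  commands:
    - {"x": 3, "y": 0, "z": 0, "ax": 0, "ay": 0, "az": 0, "hand": 0}
    - {"x": 3, "y": 0, "z": 0, "ax": 0, "ay": 0, "az": 0, "hand": 0}
    - {"x": 0, "y": 0, "z": 0, "ax": 0, "ay": 0, "az": 0, "hand": 0}

```text
clock: 33.67
eef_pos: [0.3943, 0.3651, 0.0826]
ee_rot: [-1.169, -1.267, 1.268]
contact_force: [-1.2, -1.3, 5.9]
finger_gap: 0.0174
```

send_rows:
  commands:
    - {"x": 3, "y": 0, "z": 0, "ax": 0, "ay": 0, "az": 0, "hand": 0}
    - {"x": 0, "y": 0, "z": 0, "ax": 0, "ay": 0, "az": 0, "hand": 0}

```text
clock: 33.83
eef_pos: [0.3942, 0.3659, 0.0825]
ee_rot: [-1.174, -1.264, 1.271]
contact_force: [0.6, -13.0, 10.7]
finger_gap: 0.0174
```

send_rows:
  commands:
    - {"x": 3, "y": 0, "z": 0, "ax": 0, "ay": 0, "az": 0, "hand": 0}
    - {"x": 0, "y": 0, "z": 0, "ax": 0, "ay": 0, "az": 0, "hand": 0}

```text
clock: 34.0
eef_pos: [0.3941, 0.3662, 0.0825]
ee_rot: [-1.179, -1.26, 1.274]
contact_force: [2.0, -27.8, 15.7]
finger_gap: 0.0172
```

send_rows:
  commands:
    - {"x": -3, "y": 0, "z": 0, "ax": 0, "ay": 0, "az": 0, "hand": 0.6}
    - {"x": -2, "y": 0, "z": 0, "ax": 0, "ay": 0, "az": 0, "hand": 0.6}
    - {"x": 0, "y": 0, "z": 0, "ax": 0, "ay": 0, "az": 0, "hand": 0.6}
    - {"x": 0, "y": 0, "z": 0, "ax": 0, "ay": 0, "az": 0, "hand": 0.6}

```text
clock: 34.33
eef_pos: [0.3941, 0.3657, 0.082]
ee_rot: [-1.169, -1.266, 1.268]
contact_force: [0.2, -0.6, -0.4]
finger_gap: 0.0513
```

send_rows:
  commands:
    - {"x": 0, "y": -15, "z": 0, "ax": 0, "ay": 0, "az": 0, "hand": 0.6}
    - {"x": 0, "y": -30, "z": 0, "ax": 0, "ay": 0, "az": 0, "hand": 0.6}
    - {"x": 0, "y": -35, "z": 0, "ax": 0, "ay": 0, "az": 0, "hand": 0.6}
    - {"x": 0, "y": -30, "z": 0, "ax": 0, "ay": 0, "az": 0, "hand": 0.6}
    - {"x": -30, "y": -25, "z": 0, "ax": 0, "ay": 0, "az": 0, "hand": 0.6}

```text
clock: 34.75
eef_pos: [0.3971, 0.3385, 0.2191]
ee_rot: [-1.167, -1.271, 1.268]
contact_force: [0.0, -0.7, -0.1]
finger_gap: 0.051
```

send_rows:
  commands:
    - {"x": -35, "y": 0, "z": 0, "ax": 0, "ay": 0, "az": 0, "hand": 0.6}
    - {"x": -35, "y": 0, "z": 0, "ax": 0, "ay": 0, "az": 0, "hand": 0.6}
    - {"x": 0, "y": 0, "z": 0, "ax": 0, "ay": 0, "az": 0, "hand": 0.6}
    - {"x": 0, "y": 0, "z": 0, "ax": 0, "ay": 0, "az": 0, "hand": 0.6}

```text
clock: 35.08
eef_pos: [0.4027, 0.2648, 0.2175]
ee_rot: [-1.17, -1.265, 1.266]
contact_force: [-0.6, 1.0, 0.4]
finger_gap: 0.0514
```

Run:
```python
from h import *
show(); snap("w22")
```

```text
t 35.08 p [402.7 264.8 217.5] xaz 94.42 tilt 0.08 gap 51.4 F [-0.6  1.   0.4] T [ 0.05 -0.01 -0.01] q [ 0.41  0.15 -0.18  1.24  0.    0.33]
```

View pics/w22.png

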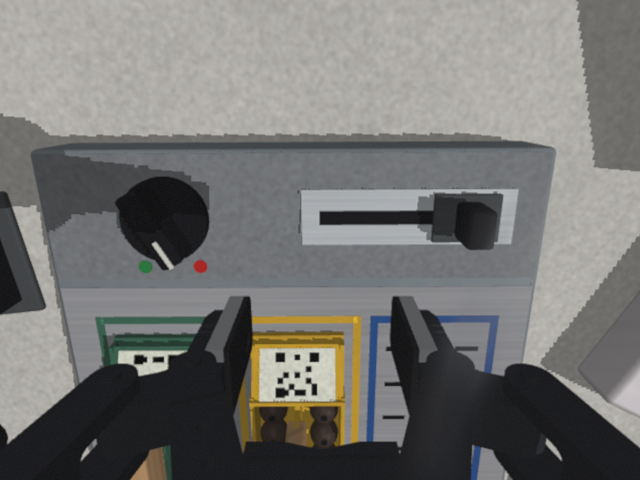

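Run:
```python
from h import *
plan([.40,.157,.18],down(123.3),v=36,w=6.5)
```

```text
5 rows: x -21.0 y 7.5 z 6.6  ax -0.02 ay -5.76 az 0.01  |d|=23.2
```

send_rows:
  commands:
    - {"x": -21, "y": 7.5, "z": 6.6, "ax": 0, "ay": -5.76, "az": 0, "hand": 0.6}
    - {"x": -21, "y": 7.5, "z": 6.6, "ax": 0, "ay": -5.76, "az": 0, "hand": 0.6}
    - {"x": -21, "y": 7.5, "z": 6.6, "ax": 0, "ay": -5.76, "az": 0, "hand": 0.6}
    - {"x": -21, "y": 7.5, "z": 6.6, "ax": 0, "ay": -5.76, "az": 0, "hand": 0.6}
    - {"x": -21, "y": 7.5, "z": 6.6, "ax": 0, "ay": -5.76, "az": 0, "hand": 0.6}

```text
clock: 35.55
eef_pos: [0.3994, 0.1571, 0.1792]
ee_rot: [-0.868, -1.627, 1.629]
contact_force: [1.5, 0.1, -0.0]
finger_gap: 0.0514
```

send_rows:
  commands:
    - {"x": 0, "y": 0, "z": 0, "ax": 0, "ay": 0, "az": 0, "hand": 0.6}
    - {"x": 0, "y": 0, "z": 0, "ax": 0, "ay": 0, "az": 0, "hand": 0.6}
    - {"x": 0, "y": 0, "z": 0, "ax": 0, "ay": 0, "az": 0, "hand": 0.6}
    - {"x": 0, "y": 0, "z": 0, "ax": 0, "ay": 0, "az": 0, "hand": 0.6}

```text
clock: 35.88
eef_pos: [0.3999, 0.1578, 0.1798]
ee_rot: [-0.873, -1.623, 1.624]
contact_force: [-0.9, -0.1, 0.6]
finger_gap: 0.0509
```

Run:
```python
from h import *
show(); a,c=snap("w23")
```

```text
t 35.88 p [399.9 157.8 179.8] xaz 123.36 tilt 0.10 gap 50.9 F [-0.9 -0.1  0.6] T [-0.01 -0.02  0.06] q [ 0.18  0.09 -0.36  1.13  0.   -0.4 ]
```

View pics/w23.png

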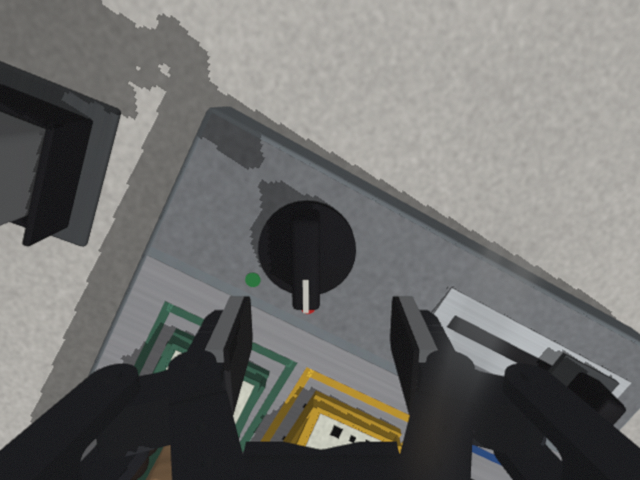

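Run:
```python
from h import *
a,c=load("w23"); p=toplane([[307.5,248],[259,248],[356,248],[307.5,200],[307.5,296]],.069,c); print((p*1000).round(1))
b=toplane([[305.5,311],[305.5,285]],.096,c); print((b*1000).round(1)); d=b[0]-b[1]; print(np.degrees(np.arctan2(d[1],d[0])))
crop(a,240,180,140,140,"pics/w23a.png",4.2)
```

```text
[[411.2 156.5  69. ]
 [427.5 131.8  69. ]
 [395.  181.1  69. ]
 [386.1 140.3  69. ]
 [438.3 173.9  69. ]]
[[435.3 171.5  96. ]
 [421.7 162.9  96. ]]
32.66939551811017
```

View pics/w23a.png

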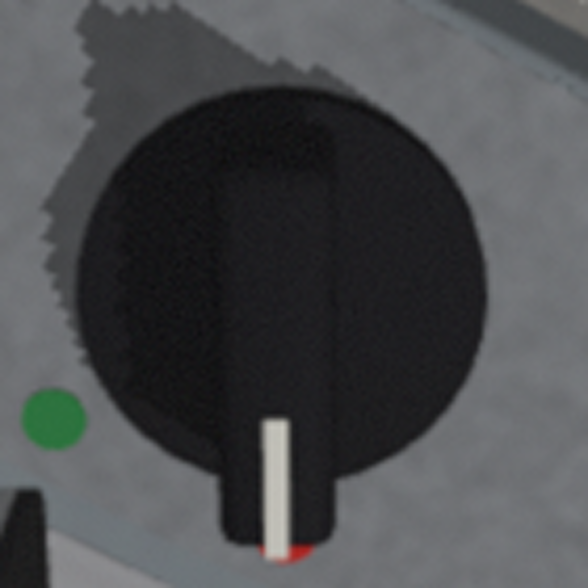

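Run:
```python
from h import *
a,c=load("w23"); print((toplane([[306,264.5]],.096,c)*1000).round(1),(toplane([[307,249]],.069,c)*1000).round(1))
plan([.4115,.1565,.105],down(123.2),v=25,w=6.5)
```

```text
[[411.3 156.5  96. ]] [[412.  156.6  69. ]]
4 rows: x -1.9 y 18.7 z -2.3  ax -0.02 ay 0.04 az 0.01  |d|=18.9
```

send_rows:
  commands:
    - {"x": -1.9, "y": 18.7, "z": -2.3, "ax": 0, "ay": 0.04, "az": 0, "hand": 0.55}
    - {"x": -1.9, "y": 18.7, "z": -2.3, "ax": 0, "ay": 0.04, "az": 0, "hand": 0.55}
    - {"x": -1.9, "y": 18.7, "z": -2.3, "ax": 0, "ay": 0.04, "az": 0, "hand": 0.55}
    - {"x": -1.9, "y": 18.7, "z": -2.3, "ax": 0, "ay": 0.04, "az": 0, "hand": 0.55}
    - {"x": 0, "y": 0, "z": 0, "ax": 0, "ay": 0, "az": 0, "hand": 0.55}

```text
clock: 36.35
eef_pos: [0.4103, 0.1558, 0.1023]
ee_rot: [-0.871, -1.617, 1.624]
contact_force: [-0.7, -1.1, 0.3]
finger_gap: 0.047
```

send_rows:
  commands:
    - {"x": 0, "y": 0, "z": 0, "ax": 0, "ay": 0, "az": 0, "hand": 0.55}
    - {"x": 0, "y": 0, "z": 0, "ax": 0, "ay": 0, "az": 0, "hand": 0.55}
    - {"x": 0, "y": 0, "z": 0, "ax": 0, "ay": 0, "az": 0, "hand": 0.55}

```text
clock: 36.6
eef_pos: [0.412, 0.1558, 0.106]
ee_rot: [-0.876, -1.622, 1.622]
contact_force: [0.4, -0.3, 0.2]
finger_gap: 0.0472
```

Run:
```python
from h import *
show(); snap("w24")
plan([.4115,.1565,.084],down(123.2),n=2)
```

```text
t 36.60 p [412.  155.8 106. ] xaz 123.22 tilt 0.02 gap 47.2 F [ 0.4 -0.3  0.2] T [-0.02  0.06  0.01] q [ 0.17  0.16 -0.47  0.93  0.   -0.41]
2 rows: x 0.5 y 11.0 z -0.0  ax -0.00 ay 0.01 az 0.01  |d|=11.0
```

View pics/w24.png

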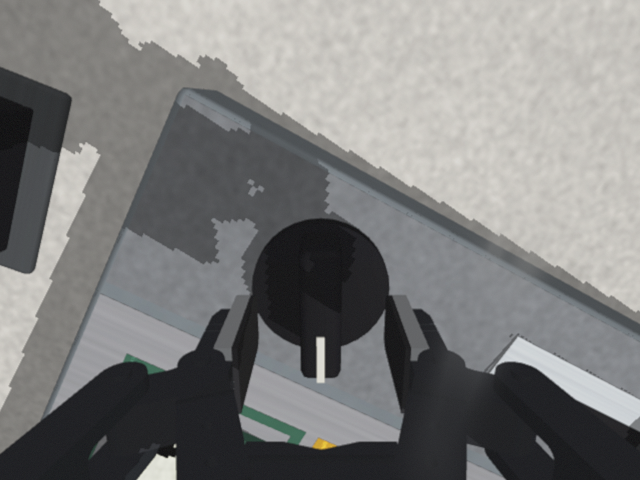

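Centred on the bar. Lower and grip.

send_rows:
  commands:
    - {"x": 0.3, "y": 10, "z": 0, "ax": 0, "ay": 0, "az": 0, "hand": 0.55}
    - {"x": 0.3, "y": 9, "z": 0, "ax": 0, "ay": 0, "az": 0, "hand": 0.55}
    - {"x": 0, "y": 0, "z": 0, "ax": 0, "ay": 0, "az": 0, "hand": 0.55}
    - {"x": 0, "y": 0, "z": 0, "ax": 0, "ay": 0, "az": 0, "hand": 0.55}

```text
clock: 36.98
eef_pos: [0.4108, 0.1559, 0.0858]
ee_rot: [-0.875, -1.62, 1.623]
contact_force: [-0.9, -0.4, -0.0]
finger_gap: 0.047
```

Run:
```python
from h import *
show()
plan([.4115,.1565,.083],down(123.2),n=1)
```

```text
t 36.98 p [410.8 155.9  85.8] xaz 123.19 tilt 0.15 gap 47.0 F [-0.9 -0.4 -0. ] T [-0.01 -0.02  0.01] q [ 0.17  0.18 -0.51  0.88  0.   -0.41]
1 rows: x 0.2 y 2.8 z -0.9  ax -0.14 ay -0.01 az 0.06  |d|=2.9
```

send_rows:
  commands:
    - {"x": 0, "y": 2, "z": -0.6, "ax": 0, "ay": 0, "az": 0, "hand": 0}
    - {"x": 0, "y": 0, "z": 0, "ax": 0, "ay": 0, "az": 0, "hand": 0}
    - {"x": 0, "y": 0, "z": 0, "ax": 0, "ay": 0, "az": 0, "hand": 0}
    - {"x": 0, "y": 0, "z": 0, "ax": 0, "ay": 0, "az": 0, "hand": 0}
    - {"x": 0, "y": 0, "z": 0, "ax": 0, "ay": 0, "az": 0, "hand": 0}
  newtons: 50

```text
clock: 37.4
eef_pos: [0.4121, 0.1558, 0.0842]
ee_rot: [-0.877, -1.62, 1.623]
contact_force: [1.1, -5.7, 3.8]
finger_gap: 0.0148
```

send_rows:
  commands:
    - {"x": 0, "y": 0, "z": 0, "ax": 0, "ay": 4, "az": 0, "hand": 0}
    - {"x": 0, "y": 0, "z": 0, "ax": 0, "ay": 5, "az": 0, "hand": 0}
    - {"x": 0, "y": 0, "z": 0, "ax": 0, "ay": 5, "az": 0, "hand": 0}

```text
clock: 37.65
eef_pos: [0.412, 0.1561, 0.0842]
ee_rot: [-1.034, -1.448, 1.449]
contact_force: [-0.0, -2.1, 3.5]
finger_gap: 0.0152
```

Run:
```python
from h import *
show()
```

```text
t 37.65 p [412.  156.1  84.2] xaz 108.95 tilt 0.07 gap 15.2 F [-0.  -2.1  3.5] T [-0.39 -0.05  0.08] q [ 0.17  0.19 -0.51  0.88 -0.   -0.16]
```

send_rows:
  commands:
    - {"x": 0, "y": 0, "z": 0, "ax": 0, "ay": 6, "az": 0, "hand": 0}
    - {"x": 0, "y": 0, "z": 0, "ax": 0, "ay": 6, "az": 0, "hand": 0}
    - {"x": 0, "y": 0, "z": 0, "ax": 0, "ay": 6, "az": 0, "hand": 0}
    - {"x": 0, "y": 0, "z": 0, "ax": 0, "ay": 6, "az": 0, "hand": 0}
    - {"x": 0, "y": 0, "z": 0, "ax": 0, "ay": 6, "az": 0, "hand": 0}

```text
clock: 38.07
eef_pos: [0.412, 0.1568, 0.0842]
ee_rot: [-1.293, -1.065, 1.065]
contact_force: [1.6, 2.0, 2.4]
finger_gap: 0.0152
```

send_rows:
  commands:
    - {"x": 0, "y": 0, "z": 0, "ax": 0, "ay": 6, "az": 0, "hand": 0}
    - {"x": 0, "y": 0, "z": 0, "ax": 0, "ay": 5, "az": 0, "hand": 0}
    - {"x": 0, "y": 0, "z": 0, "ax": 0, "ay": 1, "az": 0, "hand": 0}
    - {"x": 0, "y": 0, "z": 0, "ax": 0, "ay": 0, "az": 0, "hand": 0}
    - {"x": 0, "y": 0, "z": 0, "ax": 0, "ay": 0, "az": 0, "hand": 0}

```text
clock: 38.48
eef_pos: [0.4121, 0.1571, 0.0842]
ee_rot: [-1.368, -0.914, 0.913]
contact_force: [0.5, 5.8, 3.5]
finger_gap: 0.015
```

Run:
```python
from h import *
show()
```

```text
t 38.48 p [412.1 157.1  84.2] xaz 67.38 tilt 0.12 gap 15.0 F [0.5 5.8 3.5] T [ 1.24 -0.29 -0.09] q [ 0.17  0.19 -0.51  0.88  0.    0.57]
```

send_rows:
  commands:
    - {"x": 0, "y": 0, "z": 0, "ax": 0, "ay": 0, "az": 0, "hand": 0.6}
    - {"x": 0, "y": 0, "z": 0, "ax": 0, "ay": 0, "az": 0, "hand": 0.6}
    - {"x": 0, "y": 0, "z": 0, "ax": 0, "ay": 0, "az": 0, "hand": 0.6}
    - {"x": 0, "y": -15, "z": 0, "ax": 0, "ay": 0, "az": 0, "hand": 0.6}
    - {"x": 0, "y": -30, "z": 0, "ax": 0, "ay": 0, "az": 0, "hand": 0.6}

```text
clock: 38.9
eef_pos: [0.4097, 0.1557, 0.1267]
ee_rot: [-1.368, -0.905, 0.918]
contact_force: [1.0, -0.2, 0.2]
finger_gap: 0.0513
```

send_rows:
  commands:
    - {"x": 0, "y": -35, "z": 0, "ax": 0, "ay": -5, "az": 0, "hand": 0.6}
    - {"x": 0, "y": -35, "z": 5, "ax": 0, "ay": -6, "az": 0, "hand": 0.6}
    - {"x": 0, "y": -35, "z": 10, "ax": 0, "ay": -6, "az": 0, "hand": 0.6}
    - {"x": 15, "y": -35, "z": 10, "ax": 0, "ay": -6, "az": 0, "hand": 0.6}
    - {"x": 20, "y": -35, "z": 0, "ax": 0, "ay": -4, "az": 0, "hand": 0.6}

```text
clock: 39.32
eef_pos: [0.3873, 0.1952, 0.3059]
ee_rot: [-1.17, -1.265, 1.268]
contact_force: [1.2, 1.1, 0.8]
finger_gap: 0.0514
```

send_rows:
  commands:
    - {"x": 20, "y": -20, "z": 0, "ax": 0, "ay": 0, "az": 0, "hand": 1}
    - {"x": 0, "y": 0, "z": 0, "ax": 0, "ay": 0, "az": 0, "hand": 1}
    - {"x": 0, "y": 0, "z": 0, "ax": 0, "ay": 0, "az": 0, "hand": 1}
    - {"x": 0, "y": 0, "z": 0, "ax": 0, "ay": 0, "az": 0, "hand": 1}

```text
clock: 39.65
eef_pos: [0.3872, 0.2154, 0.3228]
ee_rot: [-1.171, -1.26, 1.266]
contact_force: [-0.8, 0.1, 0.0]
finger_gap: 0.0854
```

Run:
```python
from h import *
show(); snap("w25"); cv2.imwrite("pics/sc25.png",env.camera("scene")[:,:,::-1])
```

```text
t 39.65 p [387.2 215.4 322.8] xaz 94.24 tilt 0.21 gap 85.4 F [-0.8  0.1  0. ] T [ 0.03 -0.   -0.02] q [ 0.32  0.06 -0.02  1.49  0.    0.24]
```

View pics/w25.png

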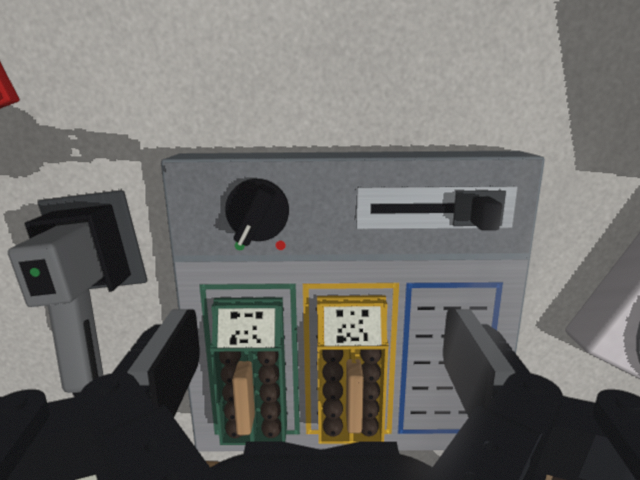

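View pics/sc25.png

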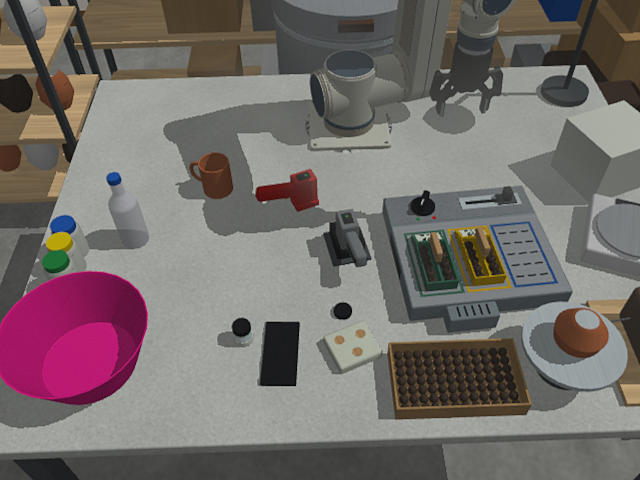

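Run:
```python
from h import *
a,c=load("w25"); im=np.ascontiguousarray(a[:,:,::-1]); 
im=cv2.resize(im[170:450,190:530],None,fx=2.1,fy=2.1,interpolation=cv2.INTER_CUBIC)
for x,y in ((.5853,.1557),(.5769,.2607)):
    q=(traybox(c,x,y,4.6,.06)-[190,170]+.5)*2.1-.5
    for s in (q[:4],q[4:]): cv2.polylines(im,[np.int32(s)],True,(255,0,255),1)
cv2.imwrite("pics/w25a.png",im)
crop(a,350,175,175,65,"pics/w25b.png",4.5)
```

```text
(no output)
```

View pics/w25a.png

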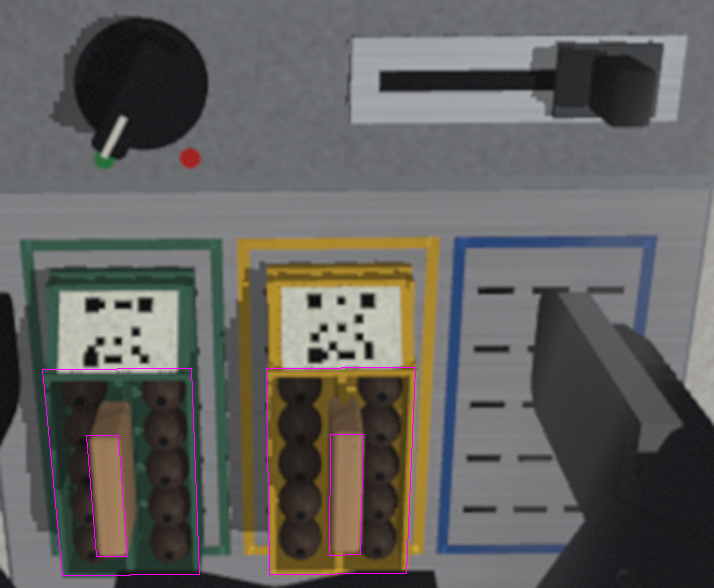

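View pics/w25b.png

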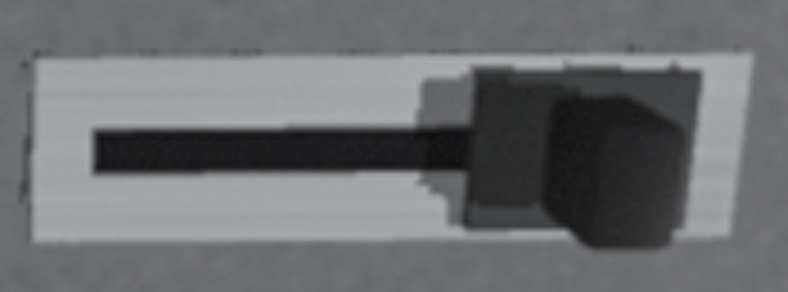

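Run:
```python
from h import *
a,c=load("w25"); im=np.ascontiguousarray(a[:,:,::-1]); k=5
im=cv2.resize(im[330:450,195:310],None,fx=k,fy=k,interpolation=cv2.INTER_CUBIC)
for x,y in ((.5853,.1557),):
    q=(traybox(c,x,y,4.6,.06)-[195,330]+.5)*k-.5
    for s in (q[:4],q[4:]): cv2.polylines(im,[np.int32(s)],True,(255,0,255),1)
cv2.imwrite("pics/w25c.png",im)
```

```text
(no output)
```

View pics/w25c.png

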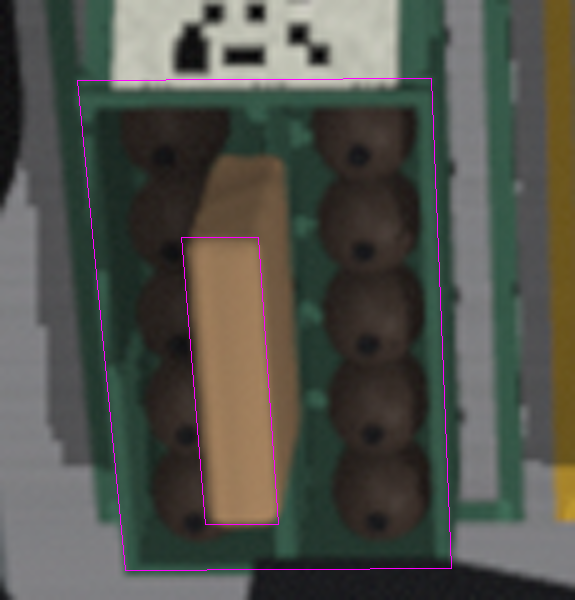

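Run:
```python
from h import *
a,c=load("w25"); f=lambda x,y:(350+(x+.5)/4.5-.5,175+(y+.5)/4.5-.5)
P=toplane([f(473,69),f(702,72),f(684,232),f(463,228)],.063,c); print(P.round(4)[:,:2].tolist(),P.mean(0))
print("white panel ends",toplane([f(35,60),f(752,52),f(732,238),f(32,240)],.06,c).round(4)[:,:2].tolist())
show()
```

```text
[[0.3807, 0.3414], [0.3779, 0.3893], [0.4126, 0.3925], [0.4152, 0.345]] [0.39660316 0.36703764 0.063     ]
white panel ends [[0.3861, 0.2501], [0.3734, 0.4002], [0.414, 0.4045], [0.4255, 0.2534]]
t 39.75 p [387.2 215.  322.6] xaz 94.17 tilt 0.26 gap 85.2 F [0.2 0.2 0. ] T [ 0.02 -0.02  0.01] q [ 0.32  0.06 -0.02  1.49  0.    0.24]
```

Run:
```python
from h import *
print(env.close_job())
```

```text
the job is handed in; nothing more can be done
None
```

The drying run is started and the job is handed in, at about 40 s of the 210 s allowed. Only the yellow and green trays were on the table; there was no blue one.

- **Trays:** Both were carried level and set in the bays of their own colours, label end towards the controls. The last wrist picture puts them within about 1 to 2 mm of the bay centres. I saw no sign that either had been knocked.
- **Scanning:** Yellow was logged first, then green, each from 10.0 cm. By the arm's pose the aim was under 1 mm and 0.1° off, held still for about 1.7 s. The scanner gives no visible sign of a read, so the logging itself is not confirmed. It is back upright in its holster.
- **Damper:** I slid it until it stopped hard at about 28 N, after 76 mm from a start about 4 mm open. The picture agrees that it is fully open.
- **Dial:** I turned it only after the damper was open, about 56°, then let go. Its pointer now stands at the green dot.

The scene camera and the wrist camera disagreed by about 2.5 mm on where the bays are. I used the wrist camera, because its tray positions matched the arm's. The gripper was open and clear of everything at hand-in, and nothing else on the table was touched.

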